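# Hang the second magnifier pack on an occupied display arm

## Robot

A 7-joint arm with a two-finger parallel gripper is mounted at the origin on the work surface. World frame = base frame: x ahead of the robot, y to its left, z up, the work surface at z = 0. Lengths are in m, angles in rad, forces in N, time in s.
With the tool pointing down it reaches from about 0.425 to 0.875 m from the base axis. Payload 4.7 kg.
Tool frame: the origin (TCP) lies on the centre line of the jaws, within the pads' length; the fingertips stand 19 mm ahead of it and the grasp point (between the pads) is the TCP (ctrl.nose_length is the distance from the TCP to the fingertips, in m); z points along the fingers, x is the direction in which the jaws open and shut, and the axes are right-handed (so a half turn about z gives the same grasp; the last joint's range is limited). The gripper opens to 87 mm and grips with 3 to 60 N. Pads are 19 mm wide; open, the fingers measure 117 mm over their backs; the gripper's body (75 mm by 190 mm) begins 51 mm behind the grasp point.
Start: joints at [1.355, 0.321, -0.07, 1.45, 0.023, 1.371, -0.057], TCP at [0.148, -0.633, 0.242] pointing down, gripper open.
Joint ranges: [-2.86, 2.86], [-0.3, 2.09], [-1.38, 1.24], [0.06, 2.45], [-1.56, 4.7], [0.09, 2.05], [-2.69, 2.69]. Speed limits (rad/s): [2.57, 2.57, 3.14, 3.14, 3.14, 3.14, 3.14].

## Interface

Orientations are given as a rotation vector (axis times angle).
In Python, from bench import ctrl gives the robot as it stands. The module is installed in compiled form; this text tells all that it offers.
- The arm moves only by the shell command python3 -m crank 'ROWS' [OPENING] [FORCE]. ROWS is a JSON object of lists of equal length, an entry for each row: "dp": the shift along the tool's x, y, z in cm, a list of three; "delta_rot": the turn, a rotation vector about the tool's x, y, z in rad, a list of three. In form: {"dp": [[x, y, z], ...], "delta_rot": [[rx, ry, rz], ...]}. A call has exactly 8 rows; each row shifts and turns the commanded pose from where the row before left it, along the tool's axes as they then stand; what a row does not reach is not made up. A row lasts 1/10 s, in which the tool goes at most 50 mm and 8.59 degrees, less where a joint would pass 70% of its speed; a pose out of reach is approached as far as the arm can. A call with a gripper value outside its range is refused whole. OPENING is the finger opening in cm, from 0 to 8.7, set as the call begins (- or left out, the last holds). The fingers move at their own pace and stop on an object; FORCE is the grip in N (left out, the last holds). Time passes only in rows, so rows that do not move let the fingers close, or fill a call up. It gives the time, the measured TCP pose, the force and the opening at its end, in the units of the state.
- ctrl.get_state(): the state, without advancing time (a new reading comes with each control period).
- ctrl.get_image(name): name is "side" or "top" or "wrist"; returns the picture (480x640x3 uint8, blue, green, red); there is no depth.
- ctrl.camera_info(name): a dict with "camera_matrix" (3x3 intrinsics, pixels), "xyz" and "orientation" of the camera in the world. Camera axes: x right, y down, z forward; pixel columns grow to the right and rows downward; lengths in m; the calibration is good to about 2 mm. A picture is of the moment at which its call begins: read the wrist's pose just before it. camera_info takes no time and is no camera call; for the wrist camera it gives the pose at the moment of the call.
- ctrl.close_job(): hands the job in, once; it reports no verdict.
The state is a dict: "time": time; "joint_positions": joint angles; "qd": joint speeds; "joint_torque": joint torques, N m; "position": TCP position; "tool_rot": TCP orientation; "ft_force": force on the tool from outside, world axes, zero at the start; "torque": the same for the moment, N m; "grip_width": opening from 0.0 (shut) to 1.0 (fully open).
Only numpy, scipy, OpenCV 4.12 (cv2) and the standard library are available. Lean on these libraries where they do the work, as an engineer would, in place of code of your own. Each camera call takes 0.05 s, during which the arm holds its last target.

## Task

Take the orange hang pack out of the green tray and hang it by its slot on the steel display arm, in front of the orange pack that hangs there already. With it, slide the first pack back along the arm until both meet the sprung stop, and press them on it gently but clearly, with about 8 newtons for half a second. Leave both packs hanging straight, side by side behind the arm's upturned lip; do not dislodge the first pack, force anything or disturb the other goods.

Things in the scene. Friction and masses are not known exactly. Their poses are not given: they have to be found in the camera images.
- hook_tip (a point): free end of the arm, middle of its upper face, 165 mm above the table; x along the arm to the post, z up. The arm is a level steel strip 22 mm wide (y), 5 mm thick, 155 mm long; its last 4 mm carry a lip 7 mm above the upper face. A pack hangs with its slot's top on the upper face, its middle then 42 mm below this point. Loaded, the arm sinks 1 mm per 4 N.
- stand: fixed stand of the arm: origin under the white post, x as hook_tip's; post 50 mm wide, top 168 mm high. Below the arm, behind the first pack, a rubber pad 40 mm wide, 93 to 143 mm above the table, is the sprung stop. Its face lies 80 to 120 mm along x from hook_tip, not measured: feel for it. It gives from 1 N, then 1 mm per 3 N, 11 mm at most. A pack alone slides with under 2 N.
- new_pack_c (a point): orange hang pack standing in the tray, to be hung: a rigid box 28 mm thick (x), 48 wide (y), 70 tall, and above it a tab 6 mm thick, 48 wide, 29 tall (99 in all), in the middle of the thickness. Slot through the tab along x: 27 mm wide, 18 high, 74 to 92 mm above the underside. 80 to 165 g, front and back alike. This point is the middle, 50 mm above the underside; z up.
- first_pack_c (a point): the orange pack that already hangs on the arm, the same kind, size and axes. This point is its middle, 50 mm above its underside.
- blue_pack_c (a point): a blue pack of the same kind and size, also standing in the tray; it stays there. This point is its middle, 50 mm above its underside. The two packs in the tray may stand either way about, middles about 84 mm apart along their thickness.
- tray: green open tray fixed to the table, 190 mm (x) by 120 mm (y), walls 26 mm high and 4 mm thick, floor 4 mm above the table; origin under its centre.
- can_c (a point): yellow-labelled can, 68 mm across, 85 mm tall; its middle. A bystander.
- jar_c (a point): jar with a red cap, 60 mm across, 80 mm tall; its middle. A bystander.
- carton_c (a point): brown cardboard box 50 by 110 by 70 mm (x, y, z); its middle. A bystander.
There are look-alikes about, which are no part of the job. What is shaped like the part that bears first_pack_c but pink or turquoise is not meant.

How it is judged:
On the way, in this order (a step that is already met when the one before it is completed fails the run):
1. the new pack is threaded on the arm: its slot around the arm, its tab past the lip (x of new_pack_c in the frame of hook_tip between 0.008 and 0.095 m and y of new_pack_c in the frame of hook_tip between -0.007 and 0.007 m and z of new_pack_c in the frame of hook_tip between -0.047 and -0.022 m), for 0.1 s.
2. the new pack presses the first one on the sprung stop with 5 to 11 N for 0.3 s (contact force between new_pack and first_pack between 5 and 11 N and x of first_pack_c in the frame of hook_tip above 0.06 m), for 0.3 s.
At the end, for the whole second after the job is handed in: Both orange packs rest released on the arm by their slots, the new one in front, its middle 12 mm or more behind the arm's end: middles 42 mm below the arm's top within 4 mm, within 6 mm of its centre line and at most 38 mm apart, tilted under 0.14 rad, turned under 0.2 rad (x of new_pack_c in the frame of hook_tip between 0.012 and 0.095 m and y of new_pack_c in the frame of hook_tip between -0.006 and 0.006 m and z of new_pack_c in the frame of hook_tip between -0.046 and -0.038 m and angle between each of new_pack_c, first_pack_c's own z axis and vertical below 0.14 rad and x of first_pack_c in the frame of hook_tip between 0.04 and 0.12 m and y of first_pack_c in the frame of hook_tip between -0.006 and 0.006 m and z of first_pack_c in the frame of hook_tip between -0.046 and -0.038 m and angle between the x axis of each of new_pack_c, first_pack_c and the x axis of hook_tip, either way round below 0.2 rad and horizontal distance between new_pack_c and first_pack_c below 0.038 m and linear speed of each of new_pack, first_pack below 0.02 m/s); the robot touches nothing.
It fails at once if the first pack is lifted, dropped or tipped: over 10 mm from its hanging height or tilted over 0.4 rad, or pulled back over the lip (z of first_pack_c in the frame of hook_tip below -0.052 m or z of first_pack_c in the frame of hook_tip above -0.032 m or angle between first_pack_c's own z axis and vertical above 0.4 rad or x of first_pack_c in the frame of hook_tip below 0.008 m).
It fails at once if the packs are pressed together with more than 15 N (contact force between new_pack and first_pack above 15 N).
It fails at once if the new pack is forced on the arm or stand with more than 20 N (contact force between new_pack and stand above 20 N).
It fails at once if the blue pack, can, jar or carton is moved over 20 mm (distance of any of blue_pack_c, can_c, jar_c, carton_c from where it was at the start of the episode above 0.02 m).
It also fails if it takes over 67 s, if anything falls off the work surface, if the arm or the gripper's body presses on something with over 40 N, if the wrist force passes 120 N, or if a joint passes its speed limit or range.

## Working session

There is one attempt and no reset: what is moved stays moved. The work goes in short steps, Python scripts to look and compute and a shell command to move; the robot and the scene stay as the last step left them, time stands still between calls to the robot, and variables do not carry over. Pictures are saved under pics/ and viewed, and the job is handed in when it is done.

```bash
mkdir -p pics
cat > h.py <<'E'
import numpy as np,cv2
from bench import ctrl
from scipy.spatial.transform import Rotation as R
def cam(n):
    c=ctrl.camera_info(n);K=np.array(c["camera_matrix"]);o=np.array(c["orientation"],float)
    M=R.from_rotvec(o).as_matrix() if o.shape==(3,) else (o if o.shape==(3,3) else R.from_quat(o).as_matrix())
    return K,np.array(c["xyz"]),M
def ray(n,uv,c=None):
    K,p,M=c or cam(n);d=M@np.linalg.inv(K)@np.array([uv[0],uv[1],1.]);return p,d/np.linalg.norm(d)
def onz(n,uv,z,c=None):
    p,d=ray(n,uv,c);return p+d*(z-p[2])/d[2]
def proj(n,X,c=None):
    K,p,M=c or cam(n);q=K@(M.T@(np.array(X)-p));return q[:2]/q[2]
def two(a,ua,b,ub,ca=None,cb=None):
    p,d=ray(a,ua,ca);q,e=ray(b,ub,cb)
    s=np.linalg.lstsq(np.c_[d,-e],q-p,rcond=None)[0];x=p+s[0]*d;y=q+s[1]*e
    return (x+y)/2,np.linalg.norm(x-y)
E
python3 - <<'E'
from h import *
print(ctrl.get_state())
for n in ("side","top","wrist"):
    print(n,ctrl.camera_info(n)); cv2.imwrite(f"pics/{n}0.png",ctrl.get_image(n))
E
```

```text
{'time': 0.0, 'joint_positions': array([ 1.35509596,  0.32179639, -0.07009614,  1.4517148 ,  0.02263414,
        1.37078779, -0.05688409]), 'qd': array([-0.00057857, -0.00105158, -0.00152194,  0.00109925,  0.00021265,
       -0.00175313,  0.00062177]), 'joint_torque': array([ 6.26011715e-04, -4.91288638e+01, -4.03749514e-01, -3.12528777e+01,
       -6.40699826e-02,  4.38582385e-02,  1.98097073e-04]), 'position': array([ 0.14788592, -0.63240628,  0.24045888]), 'tool_rot': array([-2.46068697,  1.95135454,  0.00248288]), 'ft_force': array([-0.45796988,  0.54867939, -0.43099176]), 'torque': array([ 0.09125696, -0.00137185, -0.04133471]), 'grip_width': 0.9960569779366087}
side {'camera_matrix': array([[566.26711492,   0.        , 313.98020577],
       [  0.        , 566.26711492, 233.82211463],
       [  0.        ,   0.        ,   1.        ]]), 'xyz': array([ 0.33199296, -0.68109213,  0.68206141]), 'orientation': array([-2.16118793,  0.29434991, -0.17888807])}
top {'camera_matrix': array([[446.76610528,   0.        , 322.35143142],
       [  0.        , 446.76610528, 239.70492036],
       [  0.        ,   0.        ,   1.        ]]), 'xyz': array([0.51274104, 0.05512416, 0.88828378]), 'orientation': array([-2.14926422,  2.21341299, -0.06064544])}
wrist {'camera_matrix': array([[344.95818201,   0.        , 318.6594094 ],
       [  0.        , 344.95818201, 237.90849352],
       [  0.        ,   0.        ,   1.        ]]), 'xyz': array([ 0.22455875, -0.61591291,  0.38315529]), 'orientation': array([ 2.27248179, -1.80282431, -0.26912763])}
```

View pics/side0.png

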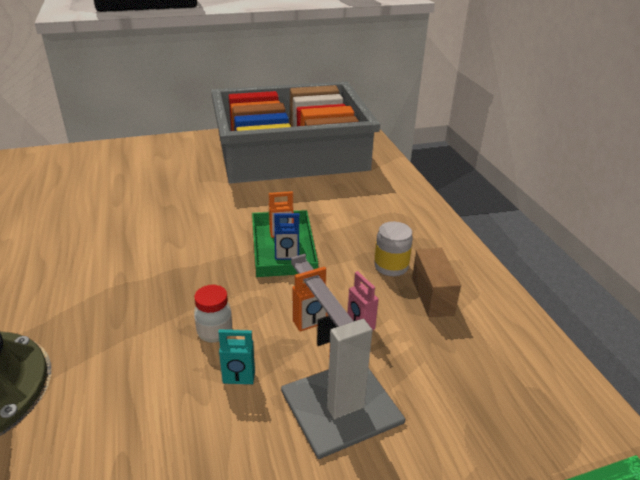

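View pics/top0.png

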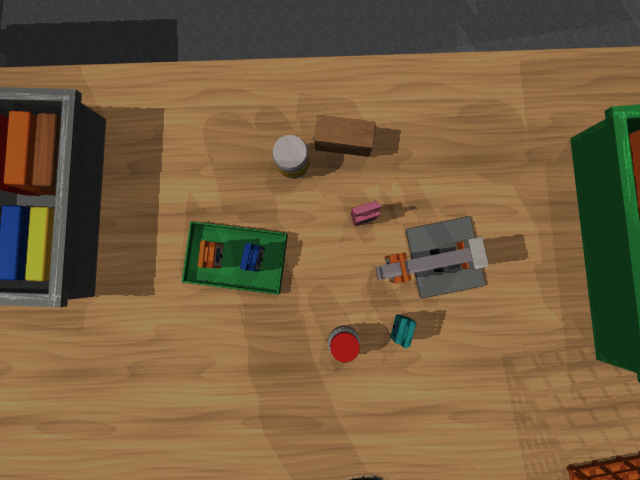

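View pics/wrist0.png

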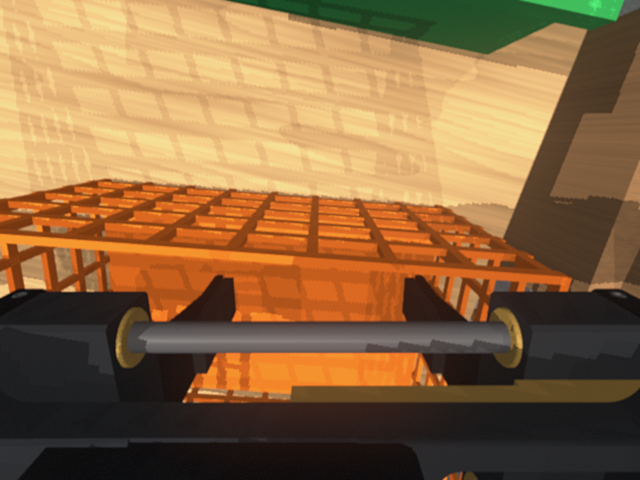

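Top view: the orange pack is in the tray at (210,254), the blue one at (252,257). The grey arm runs from its tip at (380,272) to the post at (480,254), with the first orange pack at (399,267). Pink at (366,212) and turquoise at (403,331) are look-alikes. I'll enlarge both views to confirm.

Run:
```python
from h import *
t=cv2.imread("pics/top0.png");s=cv2.imread("pics/side0.png")
a=cv2.resize(t[215:305,175:295],(800,600),interpolation=cv2.INTER_CUBIC)
b=cv2.resize(t[200:308,360:504],(800,600),interpolation=cv2.INTER_CUBIC)
c=cv2.resize(s[185:365,240:480],(800,600),interpolation=cv2.INTER_CUBIC)
for n,i in zip("abc",(a,b,c)): cv2.imwrite(f"pics/crop_{n}.png",i)
```

```text
(no output)
```

View pics/crop_a.png

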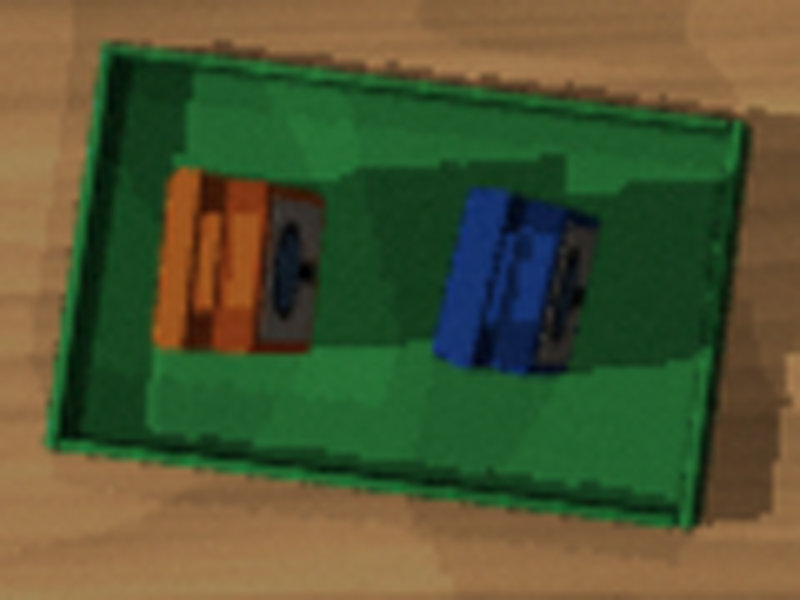

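View pics/crop_b.png

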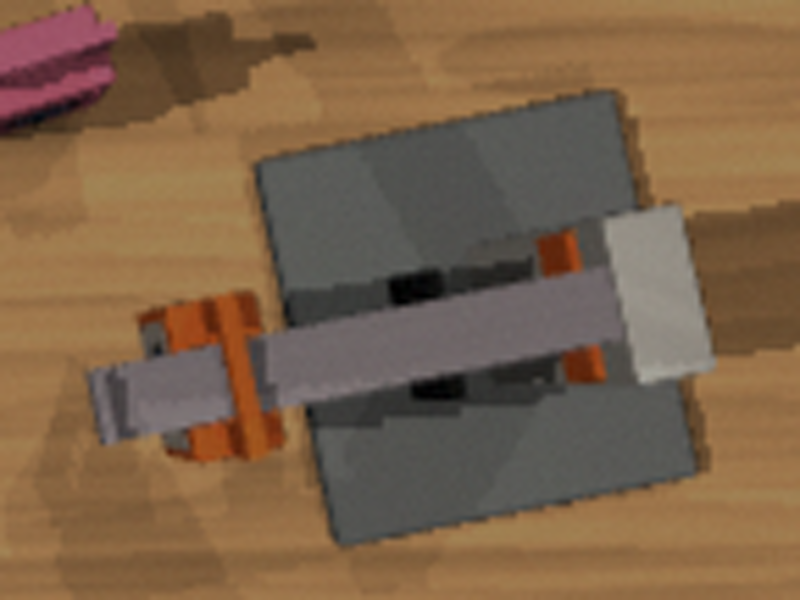

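View pics/crop_c.png

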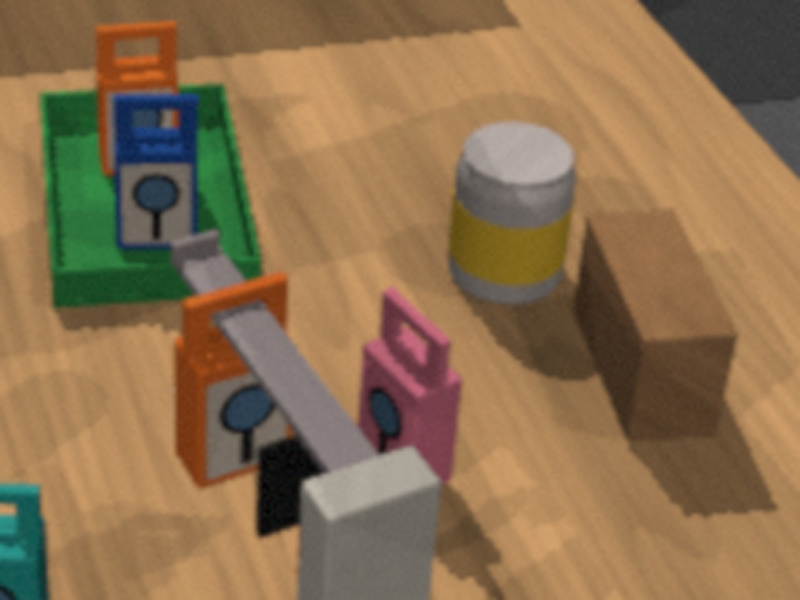

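Run:
```python
from h import *
st=ctrl.get_state(); Rt=R.from_rotvec(st["tool_rot"]).as_matrix(); print("tool",Rt.round(3).tolist())
K,p,M=cam("wrist"); print("wristcam in tool",(Rt.T@(p-st["position"])).round(4), (Rt.T@M).round(3).tolist())
t=cv2.imread("pics/top0.png");h=cv2.cvtColor(t,cv2.COLOR_BGR2HSV)
def cr(x,y): return (360+x*144/800-.4,200+y*108/600-.4)
for z,l,pts in ((.172,"lip",[(93,370),(105,440)]),(.165,"armroot",[(607,268),(625,340)]),(.168,"post",[(603,218),(680,205),(715,370),(640,385)])):
    for q in pts: print(l,onz("top",cr(*q),z).round(4))
# arm mask
m=cv2.inRange(h,(0,0,85),(180,60,200)); m[:, :375]=0; m[:,485:]=0; m[:238]=0; m[285:]=0
for u in range(382,476,6):
    r=t[235:290,u].astype(int)
    ys=[y for y in range(235,290) if (lambda b:abs(b[2]-b[0])<28 and b.mean()>92 and b[2]>b[1])(t[y,u].astype(int))]
    if ys:
        a=onz("top",(u,ys[0]-.5),.165);b=onz("top",(u,ys[-1]+.5),.165);print(u,ys[0],ys[-1],len(ys),((a+b)/2)[:2].round(4),np.linalg.norm(a-b).round(4))
def cp(x,y): return (175+x*120/800-.4,215+y*90/600-.4)
for l,pts in (("orange tab top",[(168,172),(200,172),(155,348),(185,350)]),("blue",[(472,188),(508,192),(435,355),(472,365)])):
    for q in pts: print(l,onz("top",cp(*q),.103).round(4))
for q in [(105,45),(748,122),(692,525),(50,445)]: print("tray",onz("top",cp(*q),.026).round(4))
for q in [(215,295),(250,290),(240,458),(268,452)]: print("first tab",onz("top",cr(*q),.172).round(4))
print("base px",proj("top",(0,0,0)))
```

```text
tool [[0.228, -0.974, -0.0], [-0.974, -0.228, 0.001], [-0.001, 0.0, -1.0]]
wristcam in tool [ 0.0011 -0.0784 -0.1426] [[1.0, -0.001, -0.001], [0.001, 0.957, 0.289], [0.0, -0.289, 0.957]]
lip [ 0.5161 -0.0222  0.172 ]
lip [ 0.4959 -0.0249  0.172 ]
armroot [ 0.5414 -0.1731  0.165 ]
armroot [ 0.5203 -0.1773  0.165 ]
post [ 0.5558 -0.1718  0.168 ]
post [ 0.5589 -0.1942  0.168 ]
post [ 0.5109 -0.2017  0.168 ]
post [ 0.5072 -0.18    0.168 ]
382 265 267 3 [ 0.5162 -0.0321] 0.0048
388 265 277 13 [ 0.5079 -0.0415] 0.0209
394 263 275 13 [ 0.5108 -0.0513] 0.0209
400 267 274 8 [ 0.5081 -0.0608] 0.0129
412 259 272 14 [ 0.5156 -0.0804] 0.0225
418 258 271 14 [ 0.5169 -0.0901] 0.0225
424 257 270 14 [ 0.5183 -0.0999] 0.0225
430 256 268 13 [ 0.5204 -0.1096] 0.0209
436 255 267 13 [ 0.5217 -0.1193] 0.0209
442 253 266 14 [ 0.5238 -0.1291] 0.0226
448 252 264 13 [ 0.526  -0.1388] 0.021
454 251 263 13 [ 0.5273 -0.1485] 0.021
460 250 262 13 [ 0.5286 -0.1583] 0.021
466 249 261 13 [ 0.53  -0.168] 0.021
472 238 259 22 [ 0.5402 -0.1781] 0.0355
orange tab top [0.571  0.2801 0.103 ]
orange tab top [0.5707 0.2716 0.103 ]
orange tab top [0.5245 0.2841 0.103 ]
orange tab top [0.5237 0.2761 0.103 ]
blue [0.5643 0.1994 0.103 ]
blue [0.563  0.1899 0.103 ]
blue [0.5205 0.21   0.103 ]
blue [0.5176 0.2002 0.103 ]
tray [0.6144 0.3202 0.026 ]
tray [0.5862 0.1328 0.026 ]
tray [0.4702 0.1518 0.026 ]
tray [0.4985 0.3373 0.026 ]
first tab [ 0.5366 -0.0581  0.172 ]
first tab [ 0.5378 -0.0682  0.172 ]
first tab [ 0.4897 -0.0634  0.172 ]
first tab [ 0.4912 -0.0715  0.172 ]
base px [364.96486353 538.51643514]
```

Top crop: the new orange pack's tab is at px ≈(201,254), with the blue pack beside it at (246,256). The steel arm bears the orange first pack. Pink at (366,212) and turquoise at (403,331) stand on the table and bear nothing, so the steel-grey arm is the one meant. Next I'll check the green bin near the start before moving.

Run:
```python
from h import *
for b,r in (((575,140),(612,112)),((597,358),(640,382))):
    print(onz("top",b,0).round(3))
    for z in (.05,.1,.15,.2,.25): print(z,onz("top",r,z).round(3))
print(proj("top",(.148,-.633,.24)))
```

```text
[ 0.758 -0.448  0.   ]
0.05 [ 0.796 -0.494  0.05 ]
0.1 [ 0.779 -0.461  0.1  ]
0.15 [ 0.762 -0.428  0.15 ]
0.2 [ 0.745 -0.395  0.2  ]
0.25 [ 0.729 -0.363  0.25 ]
[ 0.326 -0.462  0.   ]
0.05 [ 0.292 -0.508  0.05 ]
0.1 [ 0.305 -0.474  0.1  ]
0.15 [ 0.318 -0.441  0.15 ]
0.2 [ 0.331 -0.407  0.2  ]
0.25 [ 0.345 -0.374  0.25 ]
[835.7233417 520.6950332]
```

```bash
python3 -m crank '{"dp":[[0,0,-3],[-2,0,-3],[-4.5,0,0],[-4.9,0,0],[-4.9,0,0],[-4.9,0,0],[-4.9,0,0],[-4.9,0,0]],"delta_rot":[[0,0,0],[0,0,-0.03],[0,0,-0.07],[0,0,-0.077],[0,0,-0.077],[0,0,-0.077],[0,0,-0.077],[0,0,-0.077]]}' 8.7 20; python3 -m crank '{"dp":[[-4.9,0,0],[-4.9,0,0],[-4.9,0,0],[-4.9,0,0],[-4.9,0,0],[-4.9,0,0],[-4.9,0,0],[-4.9,0,0]],"delta_rot":[[0,0,-0.077],[0,0,-0.077],[0,0,-0.077],[0,0,-0.077],[0,0,-0.077],[0,0,-0.077],[0,0,-0.077],[0,0,-0.077]]}'
```

```text
time: 0.95
position: [0.0246, -0.3678, 0.3009]
tool_rot: [-2.849, 1.302, 0.006]
ft_force: [-0.2, 0.2, 0.6]
grip_width: 1.001
time: 1.75
position: [-0.187, -0.2723, 0.2775]
tool_rot: [-2.945, 0.669, 0.018]
ft_force: [-0.2, -0.8, -0.1]
grip_width: 1.001
```

Run:
```python
from h import *
st=ctrl.get_state(); print(st["position"],st["joint_positions"].round(3),R.from_rotvec(st["tool_rot"]).as_matrix().round(3).tolist())
```

```text
[-0.18700748 -0.27227566  0.27750344] [ 2.225 -0.301 -0.141  2.01   0.005  1.542  1.645] [[0.902, -0.431, 0.015], [-0.43, -0.895, 0.121], [-0.038, -0.116, -0.993]]
```

I took the radial direction for the tangential one, so the hand went toward the base. Nothing was touched. I'll work out the way back.

```bash
cat >> h.py <<'E'
def to(pos=None,ang=None):
    """total shift in tool axes (cm), then turn (tool rotvec) to vertical tool with x-axis heading ang (deg)"""
    st=ctrl.get_state();T=R.from_rotvec(st["tool_rot"]).as_matrix()
    if pos is not None: print("shift cm",(T.T@(np.array(pos)-st["position"])*100).round(2))
    if ang is not None:
        a=np.radians(ang);x=np.array([np.cos(a),np.sin(a),0]);z=np.array([0,0,-1.]);G=np.c_[x,np.cross(z,x),z]
        print("turn",R.from_matrix(T.T@G).as_rotvec().round(4))
        if pos is not None: print("shift cm after turn",(G.T@(np.array(pos)-st["position"])*100).round(2))
    print("xang",np.degrees(np.arctan2(T[1,0],T[0,0])).round(2),"pos",st["position"].round(4),"tilt",np.degrees(np.arccos(-T[2,2])).round(2))
E
python3 -c "
from h import *
to((.02,-.5,.32),-5)"
```

```text
shift cm [28.3  10.95 -6.65]
turn [-0.1217  0.0171 -0.3593]
shift cm after turn [22.61 20.88 -4.25]
xang -25.49 pos [-0.187  -0.2723  0.2775] tilt 7.0
```

```bash
python3 -m crank '{"dp":[[4.0,1.6,-1],[4.0,1.6,-1],[4.0,1.6,-1],[4.0,1.6,-1],[4.0,1.6,-1],[4.0,1.6,-1],[4,1.6,-1],[0,0,0]],"delta_rot":[[0,0,0],[0,0,0],[0,0,0],[0,0,0],[0,0,0],[0,0,0],[0,0,0],[-0.12,0.015,0]]}'; python3 -c "
from h import *
to((.42,-.35,.32),-5)"
```

```text
time: 2.55
position: [0.0165, -0.5091, 0.3148]
tool_rot: [-3.047, 0.699, 0.025]
ft_force: [-0.9, 0.6, -1.7]
grip_width: 0.999
shift cm [ 29.37 -31.91  -0.7 ]
turn [-0.0151  0.0165 -0.3638]
shift cm after turn [ 38.81 -19.36  -0.52]
xang -25.84 pos [ 0.0165 -0.5091  0.3148] tilt 1.27
```

```bash
python3 -m crank '{"dp":[[0,0,0],[0,0,0],[0,0,0],[4.4,-2.2,0],[4.4,-2.2,0],[4.4,-2.2,0],[4.4,-2.2,0],[4.4,-2.2,0]],"delta_rot":[[-0.005,0.0055,-0.121],[-0.005,0.0055,-0.121],[-0.005,0.0055,-0.121],[0,0,0],[0,0,0],[0,0,0],[0,0,0],[0,0,0]]}'; python3 -c "
from h import *
to((.52,-.12,.3),-5)"
```

```text
time: 3.35
position: [0.2446, -0.4127, 0.3195]
tool_rot: [3.125, -0.145, -0.018]
ft_force: [0.4, -1.1, 0.0]
grip_width: 1.002
shift cm [ 24.74 -31.71   1.25]
turn [ 0.0134  0.0109 -0.0053]
shift cm after turn [ 24.89 -31.56   1.95]
xang -5.31 pos [ 0.2446 -0.4127  0.3195] tilt 0.99
```

```bash
python3 -m crank '{"dp":[[3.7,-3.2,0],[3.7,-3.2,0],[3.7,-3.2,0],[3.7,-3.2,0],[3.7,-3.2,0],[3.7,-3.2,0],[3.7,-3.2,0],[0,0,0]],"delta_rot":[[0.013,0.011,-0.005],[0,0,0],[0,0,0],[0,0,0],[0,0,0],[0,0,0],[0,0,0],[0,0,0]]}'
python3 - <<'E'
from h import *
to((.52,-.12,.3),-5)
np.save("wc1.npy",np.array(cam("wrist"),dtype=object),allow_pickle=True)
cv2.imwrite("pics/w1.png",ctrl.get_image("wrist"))
E
```

```text
time: 4.15
position: [0.5254, -0.2048, 0.3181]
tool_rot: [-3.132, 0.114, -0.005]
ft_force: [-0.7, 1.0, 0.2]
grip_width: 1.004
shift cm [-1.16 -8.41  1.87]
turn [-0.0077 -0.0026  0.0144]
shift cm after turn [-1.27 -8.4   1.81]
xang -4.18 pos [ 0.5254 -0.2048  0.3181] tilt 0.46Traceback (most recent call last):
  File "<stdin>", line 3, in <module>
ValueError: could not broadcast input array from shape (3,3) into shape (3,)
```

```bash
cat >> h.py <<'E'
import pickle
def snap(n,f):
    c=cam(n);pickle.dump(c,open(f"pics/{f}.pkl","wb"));i=ctrl.get_image(n);cv2.imwrite(f"pics/{f}.png",i);return i
def lc(f): return pickle.load(open(f"pics/{f}.pkl","rb"))
E
python3 -c "
from h import *
snap('wrist','w1')"
```

```text
(no output)
```

View pics/w1.png

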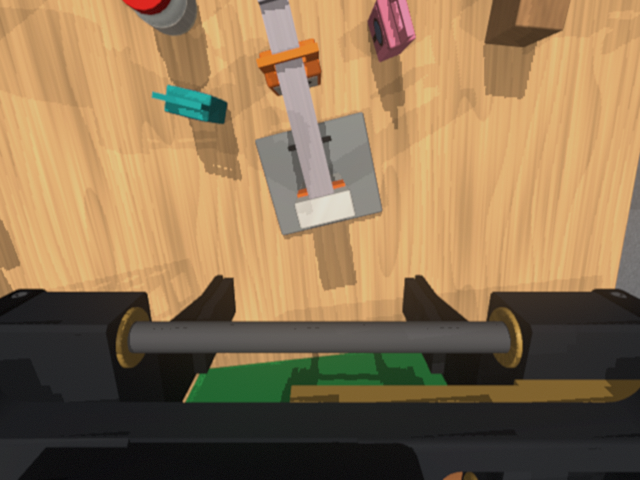

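Wrist view: arm from its tip (275,5) at the top edge to the white post (325,210), first pack's tab at (288,55), pink at (390,28), turquoise at (195,103). Measuring the arm's centre line.

Run:
```python
from h import *
i=cv2.imread("pics/w1.png").astype(int);c=lc("w1")
P=[]
for v in list(range(12,36,4))+list(range(90,125,5))+list(range(152,178,5)):
    u0=int(272+ (v-5)*(320-272)/185)
    r=i[v]; ok=lambda u:abs(r[u][2]-r[u][0])<30 and r[u].mean()>120
    L=u0
    while ok(L-1):L-=1
    Rr=u0
    while ok(Rr+1):Rr+=1
    a=onz("wrist",(L-.5,v),.165,c);b=onz("wrist",(Rr+.5,v),.165,c);m=(a+b)/2;P.append(m);print(v,L,Rr,m[:2].round(4))
P=np.array(P);k=np.polyfit(P[:,1],P[:,0],1);print(k,"x at y=-.03",np.polyval(k,-.03),"at -.17",np.polyval(k,-.17),np.degrees(np.arctan(k[0])),np.std(P[:,0]-np.polyval(k,P[:,1])))
for q in ((260,2),(286,2)): print("tip",onz("wrist",q,.172,c).round(4))
```

```text
12 264 290 [ 0.5059 -0.036 ]
16 263 291 [ 0.5056 -0.0386]
20 264 292 [ 0.506  -0.0413]
24 265 293 [ 0.5065 -0.044 ]
28 266 294 [ 0.507  -0.0467]
32 267 295 [ 0.5075 -0.0494]
90 281 308 [ 0.5139 -0.0909]
95 283 309 [ 0.5148 -0.0947]
100 285 311 [ 0.516  -0.0985]
105 286 312 [ 0.5165 -0.1023]
110 287 313 [ 0.517  -0.1061]
115 288 314 [ 0.5174 -0.11  ]
120 290 315 [ 0.5183 -0.1139]
152 297 324 [ 0.5228 -0.1396]
157 298 325 [ 0.5233 -0.1437]
162 300 326 [ 0.5242 -0.1479]
167 301 327 [ 0.5247 -0.152 ]
172 302 329 [ 0.5257 -0.1563]
177 304 330 [ 0.5266 -0.1606]
[-0.16895713  0.49912018] x at y=-.03 0.5041888927003795 at -.17 0.5278428911908192 -9.589961724159657 0.0002573284841857979
tip [ 0.4948 -0.0309  0.172 ]
tip [ 0.5136 -0.0323  0.172 ]
```

```bash
python3 -m crank '{"dp":[[0,-4.9,0],[0,-4.9,0],[0,-4.9,0],[0,-4.9,0],[0,-4.9,0],[0,-4.9,0],[0,-4.9,0],[0,-4.9,0.8]],"delta_rot":[[-0.008,-0.003,0.015],[0,0,0],[0,0,0],[0,0,0],[0,0,0],[0,0,0],[0,0,0],[0,0,0]]}'; python3 -c "
from h import *
to((.5475,.278,.16),-5.2)
snap('wrist','w2')"
```

```text
time: 5.0
position: [0.5608, 0.1759, 0.309]
tool_rot: [3.128, -0.166, -0.001]
ft_force: [0.1, -0.9, 0.7]
grip_width: 0.999
shift cm [ -2.41 -10.14  14.8 ]
turn [ 0.0092  0.0002 -0.0156]
shift cm after turn [ -2.25 -10.04  14.9 ]
xang -6.09 pos [0.5608 0.1759 0.309 ] tilt 0.53
```

View pics/w2.png

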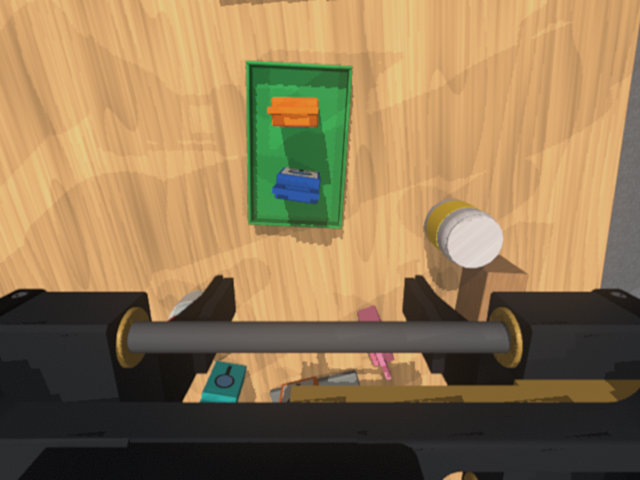

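Wrist view: orange pack at (295,110) and blue at (298,186) in the tray, can at (465,232). Measuring the orange tab.

Run:
```python
from h import *
i=cv2.imread("pics/w2.png");c=lc("w2")
cv2.imwrite("pics/w2c.png",cv2.resize(i[80:215,230:390],(800,675),interpolation=cv2.INTER_CUBIC)[:600])
for q in ((268,108),(320,108)): print(onz("wrist",q,.103,c).round(4))
```

```text
[0.5229 0.2803 0.103 ]
[0.5717 0.275  0.103 ]
```

View pics/w2c.png

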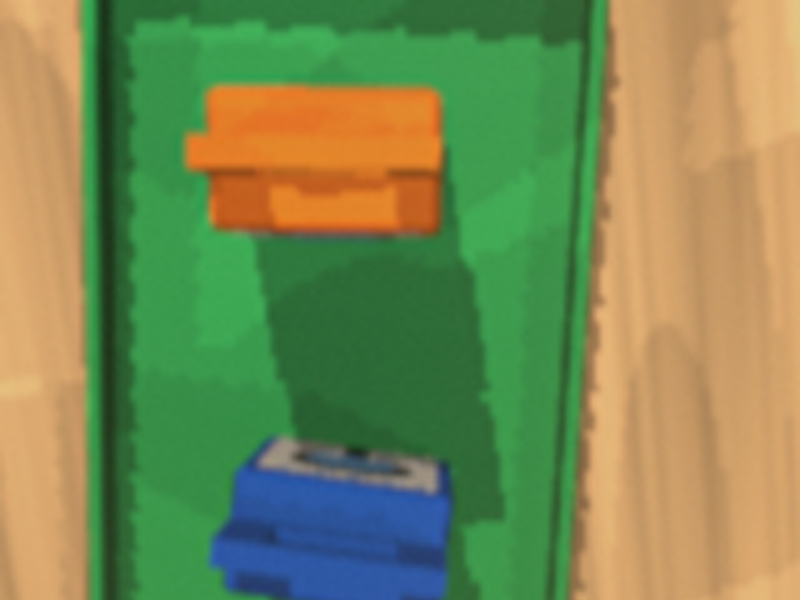

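Run:
```python
from h import *
c=lc("w2")
a=onz("wrist",(267,110),.103,c);b=onz("wrist",(318.3,110),.103,c);print(a,b,(a+b)/2,np.degrees(np.arctan2(*(b-a)[1::-1])))
to((.5473,.2765,.16),-5.7)
```

```text
[0.52165501 0.27862345 0.103     ] [0.56994983 0.27343536 0.103     ] [0.54580242 0.27602941 0.103     ] -6.131500630010306
shift cm [-1.73 -8.75 14.69]
turn [0.0022 0.0033 0.0091]
shift cm after turn [-1.85 -8.7  14.7 ]
xang -5.18 pos [0.5571 0.1881 0.307 ] tilt 0.23
```

```bash
python3 -m crank '{"dp":[[-0.6,-2.9,0],[-0.6,-2.9,0],[-0.6,-2.9,0],[0,0,3.7],[0,0,3.7],[0,0,3.7],[0,0,3.6],[0,0,0]],"delta_rot":[[0.002,0.003,0.009],[0,0,0],[0,0,0],[0,0,0],[0,0,0],[0,0,0],[0,0,0],[0,0,0]]}';python3 -m crank '{"dp":[[0,0,0],[0,0,0],[0,0,0],[0,0,0],[0,0,0],[0,0,0],[0,0,0],[0,0,0]],"delta_rot":[[0,0,0],[0,0,0],[0,0,0],[0,0,0],[0,0,0],[0,0,0],[0,0,0],[0,0,0]]}'; python3 -c "
from h import *
to((.5468,.2768,.064),-5.7)
snap('wrist','w3');snap('side','s3')"
```

```text
time: 5.85
position: [0.5495, 0.2593, 0.1557]
tool_rot: [3.125, -0.178, -0.011]
ft_force: [0.3, -0.1, -0.2]
grip_width: 1.001
time: 6.65
position: [0.5514, 0.2641, 0.1607]
tool_rot: [3.131, -0.174, 0.0]
ft_force: [0.5, -0.1, 0.3]
grip_width: 1.002
shift cm [-0.61 -1.27  9.66]
turn [ 0.0058 -0.0006 -0.0116]
shift cm after turn [-0.58 -1.22  9.67]
xang -6.37 pos [0.5514 0.2641 0.1607] tilt 0.33
```

View pics/w3.png

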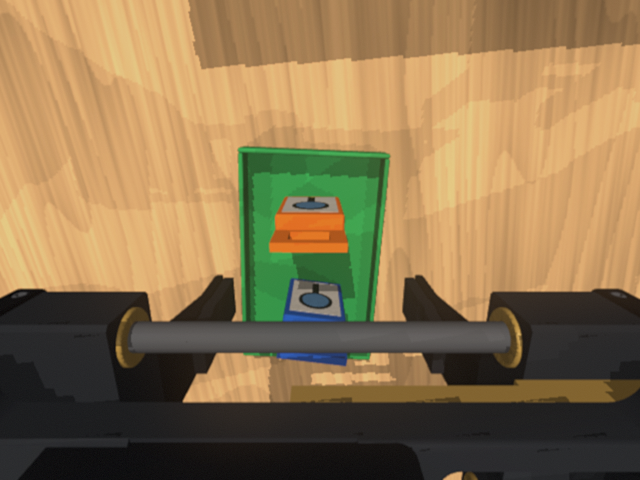

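View pics/s3.png

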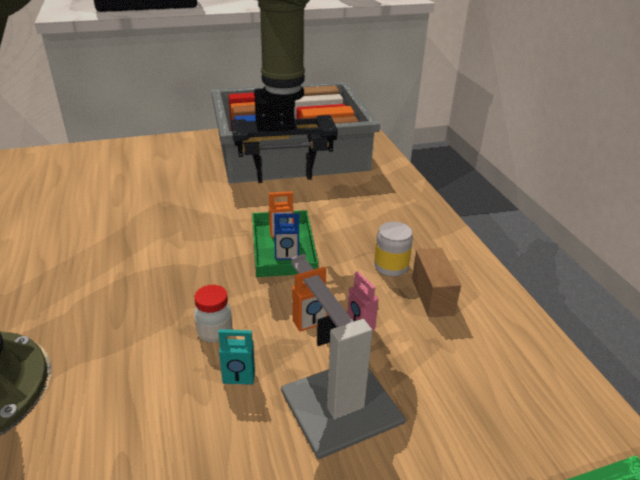

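Wrist view: orange tab's top edge spans (270–348, ~245), with the gripper above the tray. Re-measuring at this closer range.

Run:
```python
from h import *
i=cv2.imread("pics/w3.png");c=lc("w3")
cv2.imwrite("pics/w3c.png",cv2.resize(i[190:260,255:365],(800,509),interpolation=cv2.INTER_CUBIC))
```

```text
(no output)
```

View pics/w3c.png

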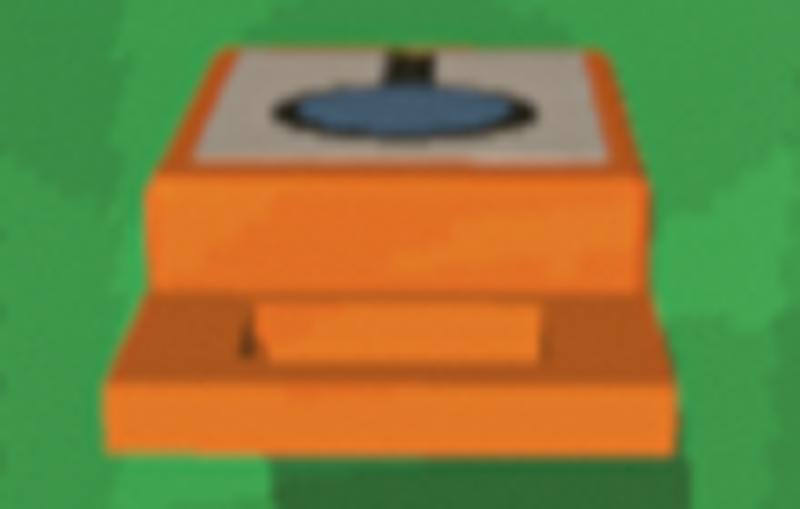

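Run:
```python
from h import *
c=lc("w3")
a=onz("wrist",(268.9,247),.103,c);b=onz("wrist",(347.8,247),.103,c);m=(a+b)/2;print(a,b,m,np.linalg.norm(b-a),np.degrees(np.arctan2(*(b-a)[1::-1])))
to((m[0],m[1],.064),-6.2)
```

```text
[0.52167483 0.27909373 0.103     ] [0.56958087 0.27372429 0.103     ] [0.54562785 0.27640901 0.103     ] 0.048206011839597655 -6.395178263057176
shift cm [-0.71 -1.22  9.66]
turn [ 0.0057 -0.0005 -0.0029]
shift cm after turn [-0.71 -1.16  9.67]
xang -6.37 pos [0.5514 0.2641 0.1607] tilt 0.33
```

```bash
python3 -m crank '{"dp":[[-0.4,-0.6,0],[-0.3,-0.6,0],[0,0,2],[0,0,2],[0,0,2],[0,0,2],[0,0,1.5],[0,0,0]],"delta_rot":[[0.005,0,-0.003],[0,0,0],[0,0,0],[0,0,0],[0,0,0],[0,0,0],[0,0,0],[0,0,0]]}';python3 -m crank '{"dp":[[0,0,0],[0,0,0],[0,0,0],[0,0,0],[0,0,0],[0,0,0],[0,0,0],[0,0,0]],"delta_rot":[[0,0,0],[0,0,0],[0,0,0],[0,0,0],[0,0,0],[0,0,0],[0,0,0],[0,0,0]]}'; python3 -c "
from h import *
to((.5456,.2764,.064),-6.3)
snap('wrist','w4')"
```

```text
time: 7.55
position: [0.5443, 0.2763, 0.0635]
tool_rot: [3.135, -0.169, -0.005]
ft_force: [-0.5, -0.5, 0.6]
grip_width: 1.0
time: 8.35
position: [0.5458, 0.2767, 0.0656]
tool_rot: [3.136, -0.17, 0.001]
ft_force: [0.4, 0.6, -0.1]
grip_width: 0.997
shift cm [-0.02  0.03  0.16]
turn [ 0.0007 -0.0006  0.0018]
shift cm after turn [-0.02  0.03  0.16]
xang -6.2 pos [0.5458 0.2767 0.0656] tilt 0.05
```

View pics/w4.png

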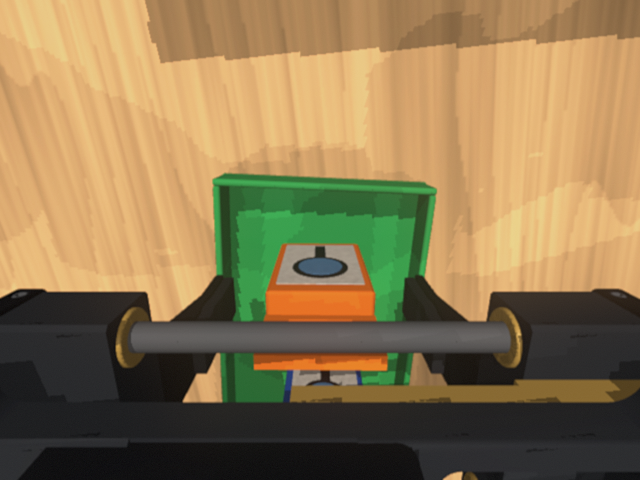

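The pack is centred between the fingers (tab 255–387 at row 358). Closing.

```bash
python3 -m crank '{"dp":[[0,0,0],[0,0,0],[0,0,0],[0,0,0],[0,0,0],[0,0,0],[0,0,0],[0,0,0]],"delta_rot":[[0,0,0],[0,0,0],[0,0,0],[0,0,0],[0,0,0],[0,0,0],[0,0,0],[0,0,0]]}' 3.5 28; python3 -c "
from h import *
to((.5456,.2764,.16),-6.3)"; python3 -m crank '{"dp":[[0,0,0],[0,0,0],[0,0,-1],[0,0,-2],[0,0,-3],[0,0,-4],[0,0,-4],[0,0,-1]],"delta_rot":[[0,0,0],[0,0,0],[0,0,0],[0,0,0],[0,0,0],[0,0,0],[0,0,0],[0,0,0]]}'; python3 -c "
from h import *
to((.5456,.2764,.16),-6.3)
snap('wrist','w5')"
```

```text
time: 9.2
position: [0.5459, 0.2767, 0.0657]
tool_rot: [3.136, -0.17, 0.001]
ft_force: [0.4, 0.1, 0.7]
grip_width: 0.55
shift cm [-0.02  0.04 -9.43]
turn [ 0.0007 -0.0007  0.0018]
shift cm after turn [-0.02  0.03 -9.43]
xang -6.2 pos [0.5459 0.2767 0.0657] tilt 0.06
time: 10.0
position: [0.547, 0.2787, 0.221]
tool_rot: [-3.134, 0.169, -0.01]
ft_force: [0.3, 0.9, -1.4]
grip_width: 0.551
shift cm [-0.15  0.27  6.1 ]
turn [-0.0032 -0.0065  0.0022]
shift cm after turn [-0.11  0.25  6.1 ]
xang -6.17 pos [0.547  0.2787 0.221 ] tilt 0.41
```

View pics/w5.png

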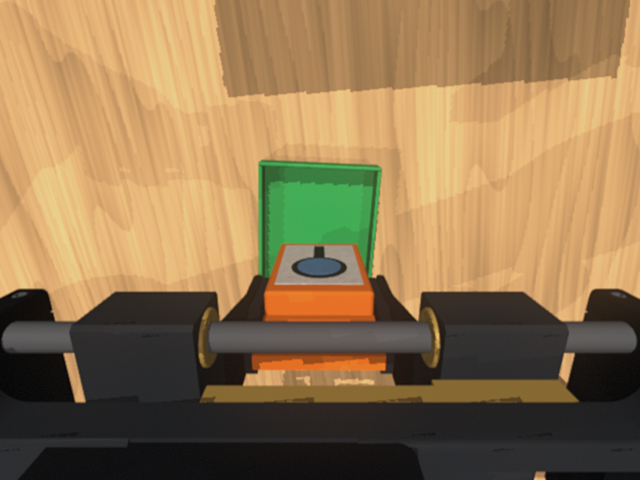

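Held (opening 47.9 mm); the tool and pack are upright. Carrying it to a point 50 mm in front of the arm's tip, well above it.

```bash
python3 -c "
from h import *
to((.4955,.0253,.22),9.7)"
```

```text
shift cm [-2.39 25.72 -0.04]
turn [-0.0017 -0.0065 -0.2772]
shift cm after turn [-9.34 24.09  0.04]
xang -6.18 pos [0.5469 0.2784 0.2204] tilt 0.38
```

```bash
python3 -m crank '{"dp":[[0,0,0],[0,0,0],[-1.55,4,0],[-1.55,4,0],[-1.55,4,0],[-1.55,4,0],[-1.55,4,0],[-1.55,4,0]],"delta_rot":[[-0.001,-0.003,-0.139],[-0.001,-0.003,-0.139],[0,0,0],[0,0,0],[0,0,0],[0,0,0],[0,0,0],[0,0,0]]}';python3 -m crank '{"dp":[[0,0,0],[0,0,0],[0,0,0],[0,0,0],[0,0,0],[0,0,0],[0,0,0],[0,0,0]],"delta_rot":[[0,0,0],[0,0,0],[0,0,0],[0,0,0],[0,0,0],[0,0,0],[0,0,0],[0,0,0]]}'; python3 -c "
from h import *
to((.4955,.0253,.1447),9.7)
snap('side','s6');snap('top','t6')"
```

```text
time: 10.85
position: [0.493, 0.0226, 0.2151]
tool_rot: [3.128, 0.266, -0.013]
ft_force: [0.1, -0.6, -1.1]
grip_width: 0.55
time: 11.65
position: [0.4947, 0.0249, 0.2167]
tool_rot: [3.128, 0.267, -0.009]
ft_force: [0.3, -0.2, -1.5]
grip_width: 0.549
shift cm [ 0.13 -0.04  7.2 ]
turn [0.0018 0.0057 0.0013]
shift cm after turn [ 0.09 -0.02  7.2 ]
xang 9.77 pos [0.4947 0.0249 0.2167] tilt 0.34
```

View pics/s6.png

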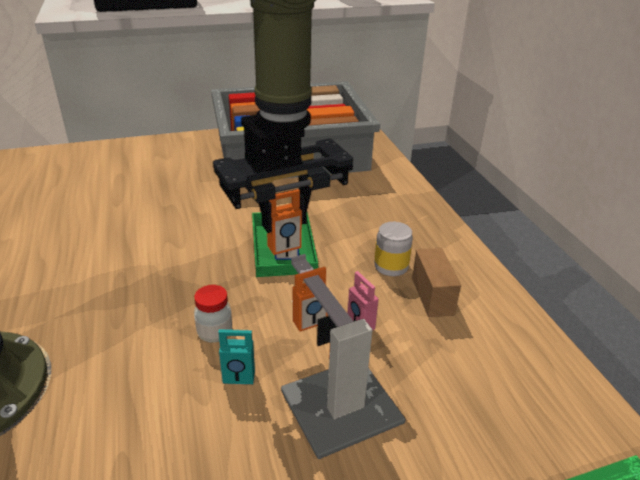

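View pics/t6.png

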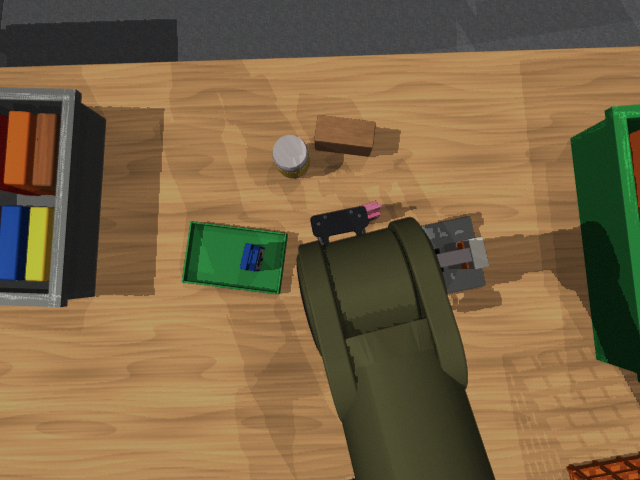

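Side view: the pack is held at (287,235) in front of the arm tip (300,262). Top is hidden by the robot. Descending to threading height, still short of the tip.

```bash
python3 -m crank '{"dp":[[0,0,2],[0,0,2],[0,0,2],[0.05,0,1.2],[0.05,0,0],[0,0,0],[0,0,0],[0,0,0]],"delta_rot":[[0.002,0.006,0.001],[0,0,0],[0,0,0],[0,0,0],[0,0,0],[0,0,0],[0,0,0],[0,0,0]]}'
python3 - <<'E'
from h import *
to((.4955,.0253,.1447),9.7)
i=snap('side','s7');cv2.imwrite("pics/s7c.png",cv2.resize(i[190:340,250:400],(600,600),interpolation=cv2.INTER_CUBIC))
E
```

```text
time: 12.55
position: [0.4962, 0.0247, 0.1456]
tool_rot: [3.13, 0.265, 0.003]
ft_force: [-0.4, 0.3, -1.6]
grip_width: 0.55
shift cm [-0.06 -0.08  0.09]
turn [ 0.0007 -0.0017 -0.0006]
shift cm after turn [-0.06 -0.08  0.09]
xang 9.66 pos [0.4962 0.0247 0.1456] tilt 0.1
```

View pics/s7c.png

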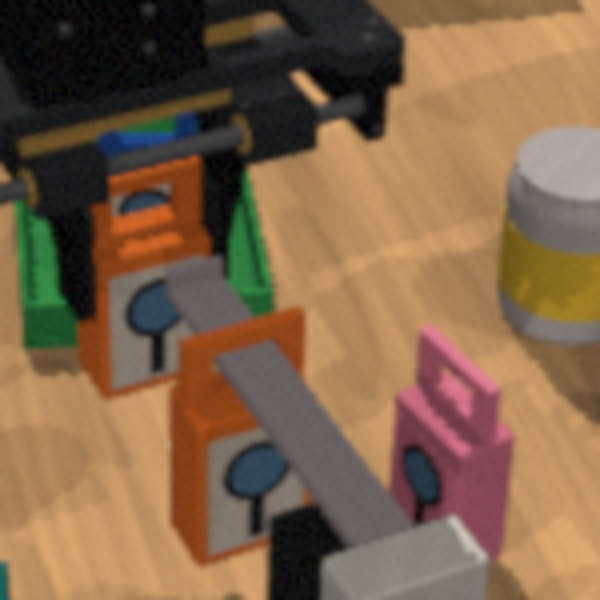

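Run:
```python
from h import *
i=cv2.imread("pics/s7.png")
cv2.imwrite("pics/s7d.png",cv2.resize(i[222:292,262:342],(800,700),interpolation=cv2.INTER_CUBIC)[:600])
```

```text
(no output)
```

View pics/s7d.png

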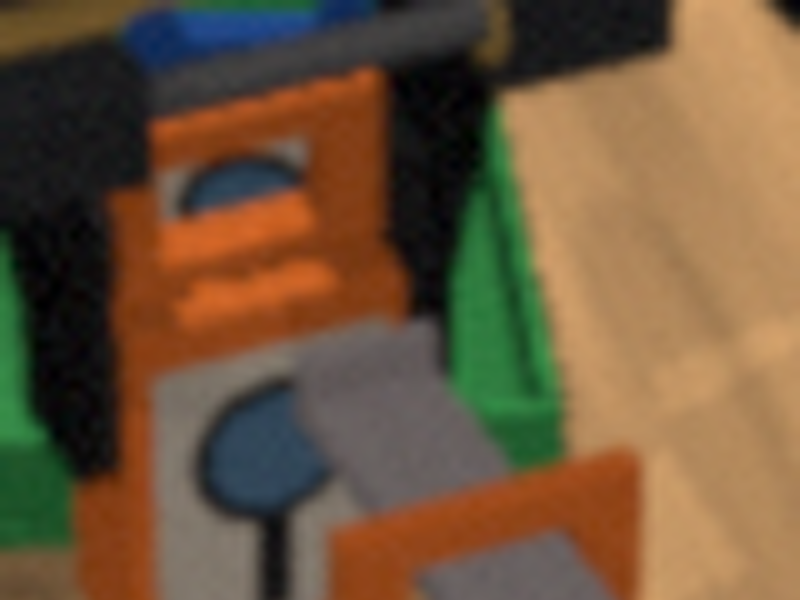

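Run:
```python
from h import *
c=lc("s7")
st=dict(pos=np.array([.4962,.0247,.1456])); a=np.radians(9.7)
X=np.array([np.sin(a),-np.cos(a),0]);Y=np.array([np.cos(a),np.sin(a),0]);Z=np.array([0,0,1.])
pc=st["pos"]-.0117*Z
P=lambda o,x,y,z:o+x*X+y*Y+z*Z
d=lambda q:((q-np.array([262,222]))*10+4.5).round(0)
for n,(x,y,z) in dict(tabTR=(.003,.024,.049),tabBR=(.003,.024,.02),boxTRn=(.014,.024,.02),boxTLn=(.014,-.024,.02),slotTRn=(.003,.0135,.042),slotTRf=(-.003,.0135,.042),slotBRn=(.003,.0135,.024)).items(): print(n,d(proj("side",P(pc,x,y,z),c)))
tip=np.array([.504,-.024,.165])
for n,(x,y,z) in dict(lipL=(0,-.011,.007),lipR=(0,.011,.007),lipLn=(.004,-.011,.007),lipRn=(.004,.011,.007),armL=(.025,-.011,0),armR=(.025,.011,0),rootL=(.15,-.011,0),rootR=(.15,.011,0)).items(): print(n,d(proj("side",P(tip,x,y,z),c)))
```

```text
tabTR [375.  87.]
tabBR [375. 237.]
boxTRn [404. 274.]
boxTLn [122. 350.]
slotTRn [314. 139.]
slotTRf [299. 119.]
slotBRn [315. 233.]
lipL [287. 362.]
lipR [421. 326.]
lipLn [298. 377.]
lipRn [432. 340.]
armL [356. 494.]
armR [492. 456.]
rootL [ 752. 1038.]
rootR [900. 989.]
```

Side crop: new pack's slot right edge ≈(310,150–230), tab right edge x≈388, lip corners (297,352) and (435,318). Compared with projections, the arm's centre line is about 1.6 mm further toward +tool x than I assumed. Correcting that and closing up to just short of the lip.

```bash
python3 -m crank '{"dp":[[0.1,0,0.05],[0,0.5,0],[0,0.7,0],[0,0.7,0],[0,0.7,0],[0,0.6,0],[0,0.4,0],[0,0,0]],"delta_rot":[[0,0,0],[0,0,0],[0,0,0],[0,0,0],[0,0,0],[0,0,0],[0,0,0],[0,0,0]]}'
python3 - <<'E'
from h import *
to((.4955,.0253,.1447),9.7)
i=snap('side','s8');to((.4955,.0253,.1447),9.7);cv2.imwrite("pics/s8d.png",cv2.resize(i[227:287,262:342],(800,600),interpolation=cv2.INTER_CUBIC)[:600])
E
```

```text
time: 13.4
position: [0.5027, -0.0115, 0.1441]
tool_rot: [-3.13, -0.263, -0.0]
ft_force: [-0.8, 0.3, -2.5]
grip_width: 0.547
shift cm [-0.09 -3.75 -0.06]
turn [-0.0001 -0.0001 -0.0018]
shift cm after turn [-0.09 -3.75 -0.06]
xang 9.6 pos [ 0.5027 -0.0115  0.1441] tilt 0.01
shift cm [-0.09 -3.69 -0.05]
turn [-0.0002 -0.0002 -0.0011]
shift cm after turn [-0.09 -3.69 -0.05]
xang 9.64 pos [ 0.5026 -0.0109  0.1442] tilt 0.02
```

View pics/s8d.png

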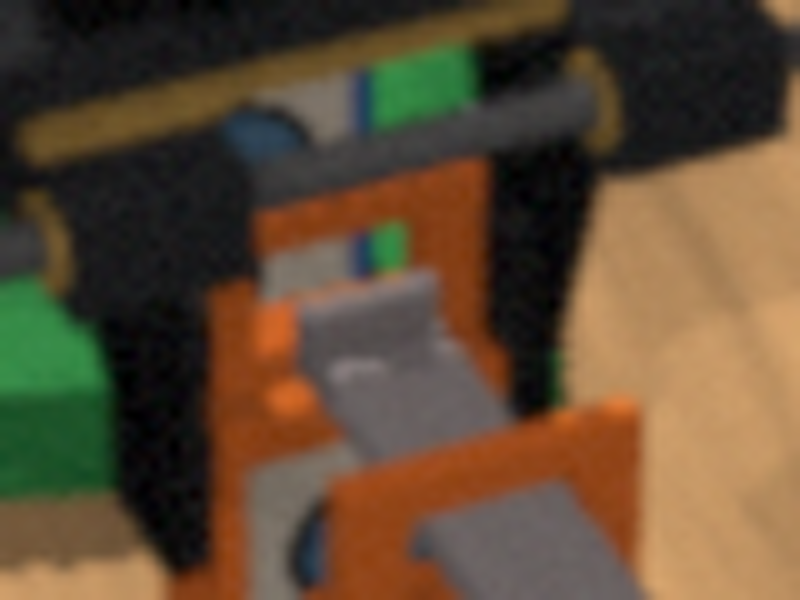

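Run:
```python
from h import *
c=lc("s8");a=np.radians(9.7)
X=np.array([np.sin(a),-np.cos(a),0]);Y=np.array([np.cos(a),np.sin(a),0]);Z=np.array([0,0,1.])
P=lambda o,x,y,z:o+x*X+y*Y+z*Z
d=lambda q:((q-np.array([262,227]))*10+4.5).round(0)
pc=np.array([.5026,-.0109,.1442])-.0117*Z
for n,(x,y,z) in dict(tabTRn=(.003,.024,.049),tabTRf=(-.003,.024,.049),tabTLn=(.003,-.024,.049),tabBR=(.003,.024,.02),slotTRf=(-.003,.0135,.042),slotTRn=(.003,.0135,.042),boxTLn=(.014,-.024,.02),boxTRn=(.014,.024,.02)).items(): print(n,d(proj("side",P(pc,x,y,z),c)))
tip=np.array([.504,-.024,.165])
for n,(x,y,z) in dict(lipL=(0,-.011,.007),lipR=(0,.011,.007),lipLn=(.004,-.011,.007),lipRn=(.004,.011,.007),lipLnb=(.004,-.011,.0),lipRnb=(.004,.011,0)).items(): print(n,d(proj("side",P(tip,x,y,z),c)))
f=np.array([.512,-.0665,.172])
for n,(x,y) in dict(L=(.003,-.024),R=(.003,.024)).items(): print("first tab",n,d(proj("side",P(f,x,y,0),c)))
```

```text
tabTRn [476. 166.]
tabTRf [459. 146.]
tabTLn [184. 244.]
tabBR [474. 319.]
slotTRf [397. 199.]
slotTRn [413. 220.]
boxTLn [216. 439.]
boxTRn [504. 358.]
lipL [287. 312.]
lipR [421. 276.]
lipLn [298. 327.]
lipRn [432. 290.]
lipLnb [298. 364.]
lipRnb [432. 327.]
first tab L [339. 512.]
first tab R [641. 426.]
```

Side crop: lip spans x 300–437 (top-right corner at row 272), slot's far right edge at x≈410, tab right edge x≈490. Pack and arm show the same offset from prediction, so they are aligned to under 1 mm. Threading slowly while watching the forces.

```bash
python3 -m crank '{"dp":[[-0.02,0.3,0],[0,0.3,0],[0,0.3,0],[0,0.3,0],[0,0.2,0],[0,0,0],[0,0,0],[0,0,0]],"delta_rot":[[0,0,0],[0,0,0],[0,0,0],[0,0,0],[0,0,0],[0,0,0],[0,0,0],[0,0,0]]}'
python3 - <<'E'
from h import *
to((.504,-.024,.1447),9.7)
i=snap('side','s9');cv2.imwrite("pics/s9d.png",cv2.resize(i[227:287,262:342],(800,600),interpolation=cv2.INTER_CUBIC)[:600])
E
```

```text
time: 14.25
position: [0.5047, -0.0244, 0.1442]
tool_rot: [-3.13, -0.265, -0.0]
ft_force: [0.1, 0.0, -0.9]
grip_width: 0.548
shift cm [-0.06 -0.05 -0.05]
turn [-0.     -0.0002 -0.0002]
shift cm after turn [-0.06 -0.05 -0.05]
xang 9.69 pos [ 0.5047 -0.0244  0.1442] tilt 0.01
```

View pics/s9d.png

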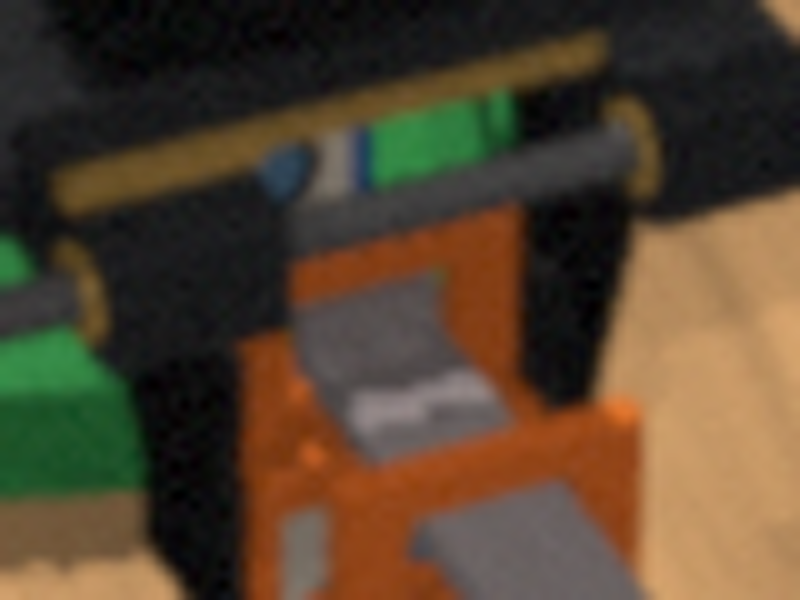

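The slot is around the lip: right edge at ~447 against the lip's 440, with a green sliver above the lip and no force. I'll nudge 0.5 mm to −x and continue.

```bash
python3 -m crank '{"dp":[[-0.05,0.1,0],[0,0.2,0],[0,0.2,0],[0,0.3,0],[0,0.3,0],[0,0.2,0],[0,0.1,0],[0,0,0]],"delta_rot":[[0,0,0],[0,0,0],[0,0,0],[0,0,0],[0,0,0],[0,0,0],[0,0,0],[0,0,0]]}'
python3 - <<'E'
from h import *
to((.504,-.024,.1447),9.7)
i=snap('side','s10');cv2.imwrite("pics/s10d.png",cv2.resize(i[227:317,262:382],(800,600),interpolation=cv2.INTER_CUBIC)[:600])
E
```

```text
time: 15.1
position: [0.5066, -0.0386, 0.1442]
tool_rot: [-3.13, -0.264, -0.0]
ft_force: [0.2, 0.1, -1.2]
grip_width: 0.548
shift cm [-0.01 -1.48 -0.05]
turn [-0.0001 -0.0002 -0.0007]
shift cm after turn [-0.01 -1.48 -0.05]
xang 9.66 pos [ 0.5066 -0.0386  0.1442] tilt 0.01
```

View pics/s10d.png

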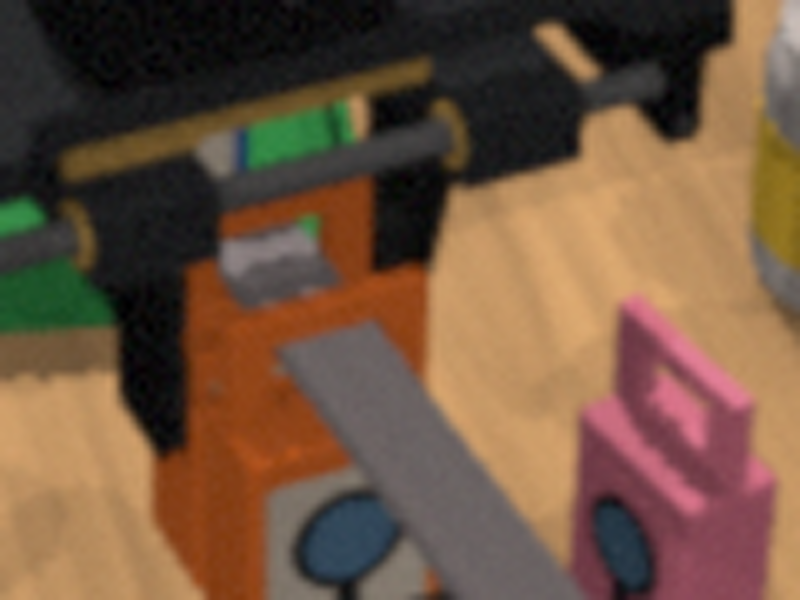

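The tab is past the lip (lip face visible through the slot behind it at (270,245)). The first pack hasn't moved and there is no force. Lowering onto the arm.

```bash
python3 -m crank '{"dp":[[0,0.1,0.2],[0,0.1,0.3],[0,0,0.2],[0,0,0.1],[0,0,0.05],[0,0,0],[0,0,0],[0,0,0]],"delta_rot":[[0,0,0],[0,0,0],[0,0,0],[0,0,0],[0,0,0],[0,0,0],[0,0,0],[0,0,0]]}'; python3 -c "
from h import *
to((.504,-.024,.1347),9.7);print(ctrl.get_state()['ft_force'])"
```

```text
time: 15.95
position: [0.5069, -0.0403, 0.1357]
tool_rot: [3.13, 0.265, 0.0]
ft_force: [0.0, 0.6, -1.4]
grip_width: 0.552
shift cm [-0.01 -1.66  0.1 ]
turn [ 0.0001 -0.0003 -0.0004]
shift cm after turn [-0.01 -1.66  0.1 ]
xang 9.68 pos [ 0.5069 -0.0403  0.1357] tilt 0.02
[ 0.0341861   0.64352599 -1.4402474 ]
```

```bash
Z='[0,0,0]'; python3 -m crank '{"dp":[[0,0,0.05],[0,0,0],[0,0,0],[0,0,0],[0,0,0],[0,0,0],[0,0,0],[0,0,0]],"delta_rot":[[0,0,0],[0,0,0],[0,0,0],[0,0,0],[0,0,0],[0,0,0],[0,0,0],[0,0,0]]}';  python3 -m crank '{"dp":[[0,0,0.05],[0,0,0],[0,0,0],[0,0,0],[0,0,0],[0,0,0],[0,0,0],[0,0,0]],"delta_rot":[[0,0,0],[0,0,0],[0,0,0],[0,0,0],[0,0,0],[0,0,0],[0,0,0],[0,0,0]]}'
```

```text
time: 16.75
position: [0.507, -0.0404, 0.1352]
tool_rot: [3.13, 0.265, 0.0]
ft_force: [-0.1, 0.4, -1.0]
grip_width: 0.548
time: 17.55
position: [0.5069, -0.0404, 0.1347]
tool_rot: [3.13, 0.265, 0.0]
ft_force: [-0.1, 1.2, -2.8]
grip_width: 0.55
```

```bash
cat >> h.py <<'E'
def f():
    F=[]
    for k in range(1):
        s=ctrl.get_state();F.append(s["ft_force"])
    F=np.mean(F,0);a=np.radians(9.7);X=np.array([np.sin(a),-np.cos(a),0]);Y=np.array([np.cos(a),np.sin(a),0])
    p=s["position"]-np.array([.504,-.024,.165]);print("F along X,Y,Z",(F@X).round(2),(F@Y).round(2),F[2].round(2),"pack x,y,z mm",(p@X*1e3).round(2),(p@Y*1e3).round(2),(p[2]*1e3-11.7).round(2))
E
python3 -m crank '{"dp":[[0,0.2,0],[0,0.3,0],[0,0.3,0],[0,0.3,0],[0,0.3,0],[0,0.1,0],[0,0,0],[0,0,0]],"delta_rot":[[0,0,0],[0,0,0],[0,0,0],[0,0,0],[0,0,0],[0,0,0],[0,0,0],[0,0,0]]}'; python3 -c "
from h import *
f();snap('side','s11')"
```

```text
time: 18.35
position: [0.5094, -0.0551, 0.1347]
tool_rot: [-3.13, -0.265, -0.0]
ft_force: [-0.5, -0.1, -1.1]
grip_width: 0.547
F along X,Y,Z 0.02 -0.49 -1.06 pack x,y,z mm 31.53 0.13 -42.0
```

View pics/s11.png

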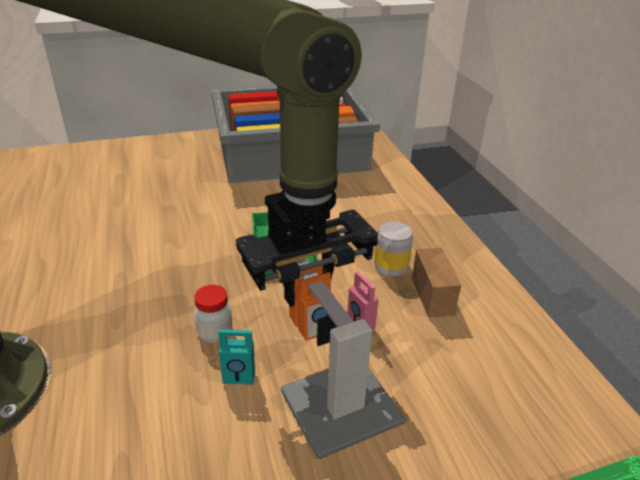

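```bash
python3 - <<'E'
from h import *
a=np.radians(9.7);X=np.array([np.sin(a),-np.cos(a),0])
for q in ((390,280),(413,385)):
    w=onz("top",(360+q[0]*.18-.4,200+q[1]*.18-.4),.143);print(w.round(4),((w-np.array([.506,-.0235,0]))@X*1e3).round(1))
E
python3 -m crank '{"dp":[[0,0.1,0],[0,0.1,0],[0,0,0],[0,0,0],[0,0,0],[0,0,0],[0,0,0],[0,0,0]],"delta_rot":[[0,0,0],[0,0,0],[0,0,0],[0,0,0],[0,0,0],[0,0,0],[0,0,0],[0,0,0]]}'>/dev/null; python3 -c "
from h import *
f()";python3 -m crank '{"dp":[[0,0.1,0],[0,0.1,0],[0,0,0],[0,0,0],[0,0,0],[0,0,0],[0,0,0],[0,0,0]],"delta_rot":[[0,0,0],[0,0,0],[0,0,0],[0,0,0],[0,0,0],[0,0,0],[0,0,0],[0,0,0]]}'>/dev/null; python3 -c "
from h import *
f()"
```

```text
[ 0.5406 -0.1152  0.143 ] 96.2
[ 0.509  -0.1206  0.143 ] 96.2
F along X,Y,Z -0.58 -0.62 -0.73 pack x,y,z mm 33.65 0.09 -42.02
F along X,Y,Z -0.05 -1.09 -1.78 pack x,y,z mm 35.62 0.15 -41.98
```

The top view puts the pad face ≈96 mm from the tip, so contact should come near new-pack x ≈ 54 mm. Moving on to ~47, then in small steps.

```bash
python3 -m crank '{"dp":[[0,0.2,0],[0,0.2,0],[0,0.2,0],[0,0.2,0],[0,0.2,0],[0,0.1,0],[0,0,0],[0,0,0]],"delta_rot":[[0,0,0],[0,0,0],[0,0,0],[0,0,0],[0,0,0],[0,0,0],[0,0,0],[0,0,0]]}'>/dev/null; python3 -c "
from h import *
f()"
```

```text
F along X,Y,Z -0.14 -0.07 -0.95 pack x,y,z mm 46.61 0.13 -41.99
```

```bash
python3 -m crank '{"dp":[[0,0.1,0],[0,0.1,0],[0,0,0],[0,0,0],[0,0,0],[0,0,0],[0,0,0],[0,0,0]],"delta_rot":[[0,0,0],[0,0,0],[0,0,0],[0,0,0],[0,0,0],[0,0,0],[0,0,0],[0,0,0]]}'>/dev/null; python3 -c "
from h import *
f()"
```

```text
F along X,Y,Z -0.1 0.62 -0.96 pack x,y,z mm 48.6 0.13 -42.0
```

```bash
python3 -m crank '{"dp":[[0,0.1,0],[0,0.1,0],[0,0,0],[0,0,0],[0,0,0],[0,0,0],[0,0,0],[0,0,0]],"delta_rot":[[0,0,0],[0,0,0],[0,0,0],[0,0,0],[0,0,0],[0,0,0],[0,0,0],[0,0,0]]}'>/dev/null; python3 -c "
from h import *
f()"
```

```text
F along X,Y,Z -0.87 -0.77 -0.57 pack x,y,z mm 50.6 0.09 -42.01
```

```bash
python3 -m crank '{"dp":[[0,0.1,0],[0,0.1,0],[0,0,0],[0,0,0],[0,0,0],[0,0,0],[0,0,0],[0,0,0]],"delta_rot":[[0,0,0],[0,0,0],[0,0,0],[0,0,0],[0,0,0],[0,0,0],[0,0,0],[0,0,0]]}'>/dev/null; python3 -c "
from h import *
f()"
```

```text
F along X,Y,Z -0.83 -0.17 -0.98 pack x,y,z mm 52.62 0.1 -42.02
```

```bash
python3 -m crank '{"dp":[[0,0.1,0],[0,0.05,0],[0,0,0],[0,0,0],[0,0,0],[0,0,0],[0,0,0],[0,0,0]],"delta_rot":[[0,0,0],[0,0,0],[0,0,0],[0,0,0],[0,0,0],[0,0,0],[0,0,0],[0,0,0]]}'>/dev/null; python3 -c "
from h import *
f()"
```

```text
F along X,Y,Z 0.13 -0.01 -2.3 pack x,y,z mm 54.11 0.09 -42.03
```

```bash
python3 -m crank '{"dp":[[0,0.1,0],[0,0.05,0],[0,0,0],[0,0,0],[0,0,0],[0,0,0],[0,0,0],[0,0,0]],"delta_rot":[[0,0,0],[0,0,0],[0,0,0],[0,0,0],[0,0,0],[0,0,0],[0,0,0],[0,0,0]]}'>/dev/null; python3 -c "
from h import *
f()"
```

```text
F along X,Y,Z -0.72 -0.5 -1.85 pack x,y,z mm 55.66 0.1 -42.01
```

```bash
python3 -m crank '{"dp":[[0,0.1,0],[0,0.05,0],[0,0,0],[0,0,0],[0,0,0],[0,0,0],[0,0,0],[0,0,0]],"delta_rot":[[0,0,0],[0,0,0],[0,0,0],[0,0,0],[0,0,0],[0,0,0],[0,0,0],[0,0,0]]}'>/dev/null; python3 -c "
from h import *
f()"
```

```text
F along X,Y,Z -0.93 0.01 -2.09 pack x,y,z mm 57.11 0.12 -42.0
```

```bash
python3 -m crank '{"dp":[[0,0.1,0],[0,0.05,0],[0,0,0],[0,0,0],[0,0,0],[0,0,0],[0,0,0],[0,0,0]],"delta_rot":[[0,0,0],[0,0,0],[0,0,0],[0,0,0],[0,0,0],[0,0,0],[0,0,0],[0,0,0]]}'>/dev/null; python3 -c "
from h import *
f()"
```

```text
F along X,Y,Z -0.06 -0.15 -2.02 pack x,y,z mm 58.66 0.11 -42.0
```

```bash
python3 -c "
from h import *
i=snap('side','s12');cv2.imwrite('pics/s12d.png',cv2.resize(i[240:360,270:430],(800,600),interpolation=cv2.INTER_CUBIC));f()"
```

```text
F along X,Y,Z -0.61 0.27 -1.82 pack x,y,z mm 58.61 0.11 -42.02
```

View pics/s12d.png

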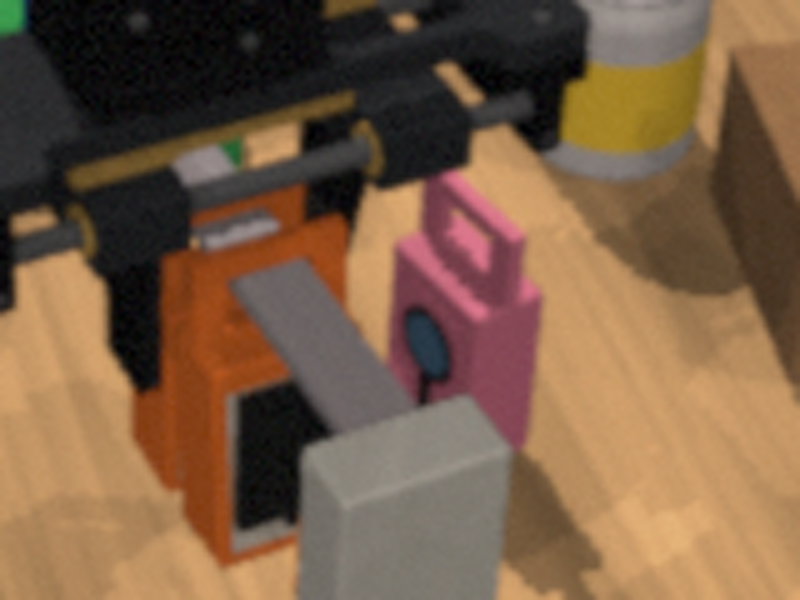

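The pad (270,455) is almost covered by the first pack, so contact is close.

```bash
python3 -m crank '{"dp":[[0,0.1,0],[0,0.05,0],[0,0,0],[0,0,0],[0,0,0],[0,0,0],[0,0,0],[0,0,0]],"delta_rot":[[0,0,0],[0,0,0],[0,0,0],[0,0,0],[0,0,0],[0,0,0],[0,0,0],[0,0,0]]}'>/dev/null; python3 -c "
from h import *
f()"
```

```text
F along X,Y,Z -0.16 0.17 -1.21 pack x,y,z mm 60.12 0.15 -42.0
```

```bash
python3 -m crank '{"dp":[[0,0.1,0],[0,0.05,0],[0,0,0],[0,0,0],[0,0,0],[0,0,0],[0,0,0],[0,0,0]],"delta_rot":[[0,0,0],[0,0,0],[0,0,0],[0,0,0],[0,0,0],[0,0,0],[0,0,0],[0,0,0]]}'>/dev/null; python3 -c "
from h import *
f();print(ctrl.get_state()['time'])"
```

```text
F along X,Y,Z -0.53 -0.89 -2.2 pack x,y,z mm 61.7 0.08 -42.01
28.05
```

```bash
python3 -m crank '{"dp":[[0,0.1,0],[0,0.05,0],[0,0,0],[0,0,0],[0,0,0],[0,0,0],[0,0,0],[0,0,0]],"delta_rot":[[0,0,0],[0,0,0],[0,0,0],[0,0,0],[0,0,0],[0,0,0],[0,0,0],[0,0,0]]}'>/dev/null; python3 -c "
from h import *
f()"
```

```text
F along X,Y,Z -0.7 0.41 -0.91 pack x,y,z mm 63.13 0.12 -42.01
```

```bash
python3 -m crank '{"dp":[[0,0.1,0],[0,0.05,0],[0,0,0],[0,0,0],[0,0,0],[0,0,0],[0,0,0],[0,0,0]],"delta_rot":[[0,0,0],[0,0,0],[0,0,0],[0,0,0],[0,0,0],[0,0,0],[0,0,0],[0,0,0]]}'>/dev/null; python3 -c "
from h import *
f();print(ctrl.get_state()['time'])"
```

```text
F along X,Y,Z -0.92 0.42 -1.49 pack x,y,z mm 64.67 0.07 -42.02
29.65
```

```bash
python3 -m crank '{"dp":[[0,0.1,0],[0,0.05,0],[0,0,0],[0,0,0],[0,0,0],[0,0,0],[0,0,0],[0,0,0]],"delta_rot":[[0,0,0],[0,0,0],[0,0,0],[0,0,0],[0,0,0],[0,0,0],[0,0,0],[0,0,0]]}'>/dev/null; python3 -c "
from h import *
f()"
```

```text
F along X,Y,Z -2.28 -0.27 -1.06 pack x,y,z mm 65.92 0.12 -42.01
```

```bash
python3 -m crank '{"dp":[[0,0.1,0],[0,0.05,0],[0,0,0],[0,0,0],[0,0,0],[0,0,0],[0,0,0],[0,0,0]],"delta_rot":[[0,0,0],[0,0,0],[0,0,0],[0,0,0],[0,0,0],[0,0,0],[0,0,0],[0,0,0]]}'>/dev/null; python3 -c "
from h import *
f();print(ctrl.get_state()['time'])"
```

```text
F along X,Y,Z -4.79 -0.27 0.53 pack x,y,z mm 66.84 0.13 -41.99
31.25
```

Contact: the force is rising (2.3, then 4.8 N). Pressing on to about 8 N and holding.

```bash
python3 -m crank '{"dp":[[0,0.05,0],[0,0.05,0],[0,0.05,0],[0,0.05,0],[0,0,0],[0,0,0],[0,0,0],[0,0,0]],"delta_rot":[[0,0,0],[0,0,0],[0,0,0],[0,0,0],[0,0,0],[0,0,0],[0,0,0],[0,0,0]]}'; python3 -c "
from h import *
f()"
```

```text
time: 32.05
position: [0.5155, -0.0907, 0.1347]
tool_rot: [-3.128, -0.267, 0.001]
ft_force: [-1.4, 6.5, 2.4]
grip_width: 0.549
F along X,Y,Z -6.59 -0.28 2.38 pack x,y,z mm 67.72 0.09 -41.96
```

```bash
python3 -m crank '{"dp":[[0,0.05,0],[0,0.05,0],[0,0,0],[0,0,0],[0,0,0],[0,0,0],[0,0,0],[0,0,0]],"delta_rot":[[0,0,0],[0,0,0],[0,0,0],[0,0,0],[0,0,0],[0,0,0],[0,0,0],[0,0,0]]}'; python3 -c "
from h import *
f();i=snap('side','s13');cv2.imwrite('pics/s13d.png',cv2.resize(i[240:360,270:430],(800,600),interpolation=cv2.INTER_CUBIC));f()"
```

```text
time: 32.85
position: [0.5156, -0.0911, 0.1347]
tool_rot: [-3.127, -0.267, 0.001]
ft_force: [-2.6, 8.3, 1.0]
grip_width: 0.55
F along X,Y,Z -8.57 -1.14 1.01 pack x,y,z mm 68.13 0.09 -41.95
F along X,Y,Z -6.67 -0.89 1.86 pack x,y,z mm 68.17 0.1 -41.94
```

View pics/s13d.png

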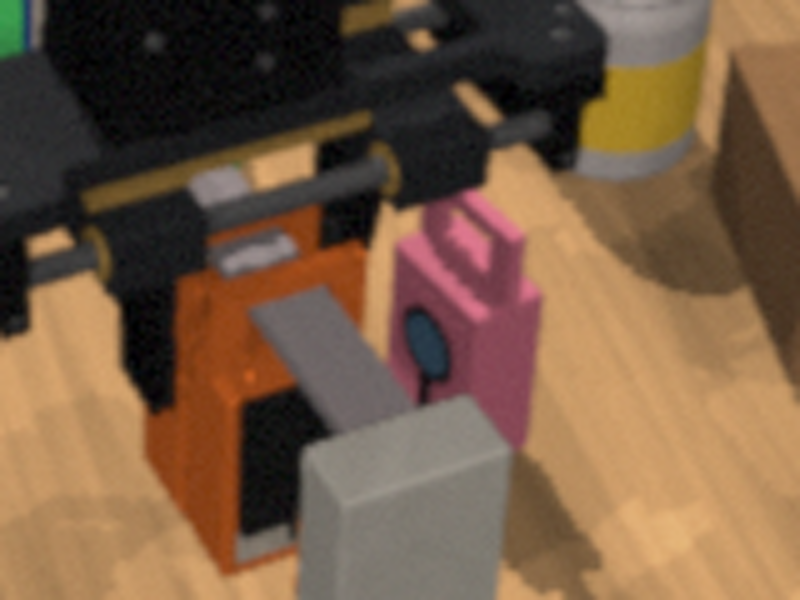

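Both packs lie flat on the pad and the force is about 7–8 N. A touch more, held for a further 0.8 s.

```bash
python3 -m crank '{"dp":[[0,0.03,0],[0,0,0],[0,0,0],[0,0,0],[0,0,0],[0,0,0],[0,0,0],[0,0,0]],"delta_rot":[[0,0,0],[0,0,0],[0,0,0],[0,0,0],[0,0,0],[0,0,0],[0,0,0],[0,0,0]]}'>/dev/null; python3 -c "
from h import *
f()"
python3 -m crank '{"dp":[[0,-0.1,0],[0,-0.1,0],[0,-0.1,0],[0,-0.05,0],[0,-0.05,0],[0,0,0],[0,0,0],[0,0,0]],"delta_rot":[[0,0,0],[0,0,0],[0,0,0],[0,0,0],[0,0,0],[0,0,0],[0,0,0],[0,0,0]]}'>/dev/null; python3 -c "
from h import *
f();to(None,9.7)"
```

```text
F along X,Y,Z -9.06 -1.47 2.11 pack x,y,z mm 68.23 0.07 -41.95
F along X,Y,Z -5.06 -0.07 1.27 pack x,y,z mm 66.78 0.12 -42.02
turn [-0.0003 -0.0002 -0.0004]
xang 9.68 pos [ 0.5154 -0.0898  0.1347] tilt 0.02
```

```bash
python3 -m crank '{"dp":[[0,-0.1,0],[0,-0.1,0],[0,-0.05,0],[0,0,0],[0,0,0],[0,0,0],[0,0,0],[0,0,0]],"delta_rot":[[0,0,0],[0,0,0],[0,0,0],[0,0,0],[0,0,0],[0,0,0],[0,0,0],[0,0,0]]}'>/dev/null; python3 -c "
from h import *
f()"
```

```text
F along X,Y,Z 0.99 -0.35 -1.79 pack x,y,z mm 64.78 0.06 -42.0
```

Force relieved. Releasing, holding still while it settles, then checking.

```bash
python3 -m crank '{"dp":[[0,0,0],[0,0,0],[0,0,0],[0,0,0],[0,0,0],[0,0,0],[0,0,0],[0,0,0]],"delta_rot":[[0,0,0],[0,0,0],[0,0,0],[0,0,0],[0,0,0],[0,0,0],[0,0,0],[0,0,0]]}' 7.2; python3 -c "
from h import *
f();i=snap('side','s14');cv2.imwrite('pics/s14d.png',cv2.resize(i[240:360,270:430],(800,600),interpolation=cv2.INTER_CUBIC))
snap('wrist','w14')"
```

```text
time: 36.1
position: [0.515, -0.0875, 0.1347]
tool_rot: [3.13, 0.265, 0.0]
ft_force: [-0.4, 0.3, 0.2]
grip_width: 0.829
F along X,Y,Z -0.38 -0.34 0.16 pack x,y,z mm 64.4 0.12 -42.0
```

View pics/s14d.png

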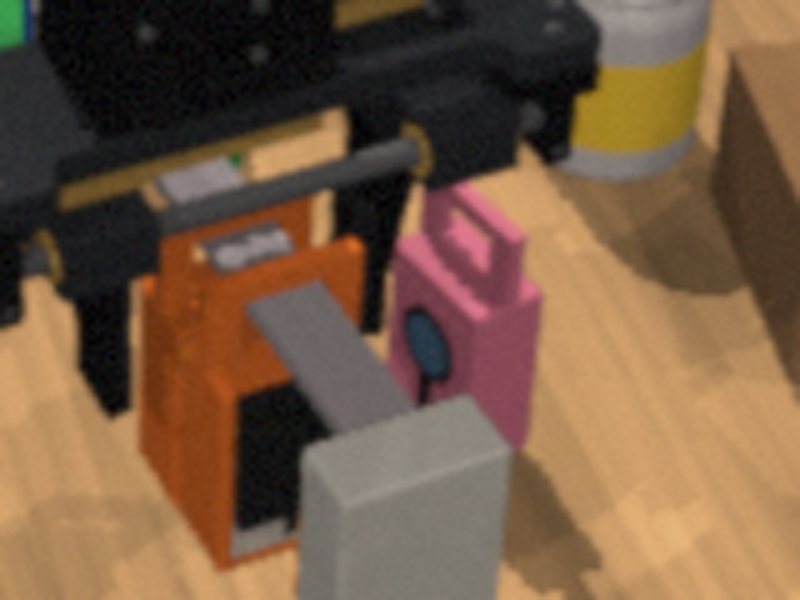

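View pics/w14.png

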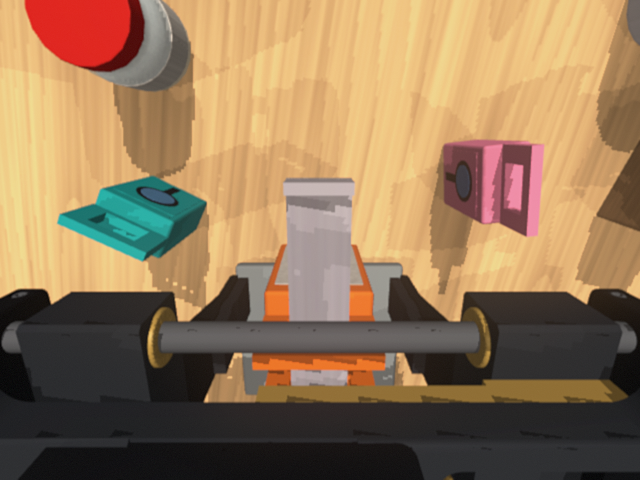

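Wrist view: the arm (287–352) runs centrally through the released pack (265–373), both fingers clear. Lifting straight up.

```bash
python3 -m crank '{"dp":[[0,0,-0.5],[0,0,-1],[0,0,-1.5],[0,0,-2],[0,0,-2],[0,0,-3],[0,0,-3],[0,0,-2]],"delta_rot":[[0,0,0],[0,0,0],[0,0,0],[0,0,0],[0,0,0],[0,0,0],[0,0,0],[0,0,0]]}'; python3 -m crank '{"dp":[[0,-3,-3],[0,-3,-3],[0,-4,0],[0,-4,0],[0,-4,0],[0,-4,0],[0,-4,0],[0,0,0]],"delta_rot":[[0,0,0],[0,0,0],[0,0,0],[0,0,0],[0,0,0],[0,0,0],[0,0,0],[0,0,0]]}'; python3 -c "
from h import *
i=snap('side','s15');cv2.imwrite('pics/s15d.png',cv2.resize(i[240:360,270:430],(800,600),interpolation=cv2.INTER_CUBIC))
snap('top','t15');t=cv2.imread('pics/t15.png');cv2.imwrite('pics/t15d.png',cv2.resize(t[200:308,360:504],(800,600),interpolation=cv2.INTER_CUBIC))"
```

```text
time: 37.0
position: [0.5158, -0.087, 0.2881]
tool_rot: [3.129, 0.266, 0.005]
ft_force: [0.8, 0.4, -0.3]
grip_width: 0.825
time: 37.8
position: [0.4685, 0.1775, 0.3461]
tool_rot: [-3.127, -0.286, -0.003]
ft_force: [-0.4, 0.3, -0.3]
grip_width: 0.827
```

View pics/s15d.png

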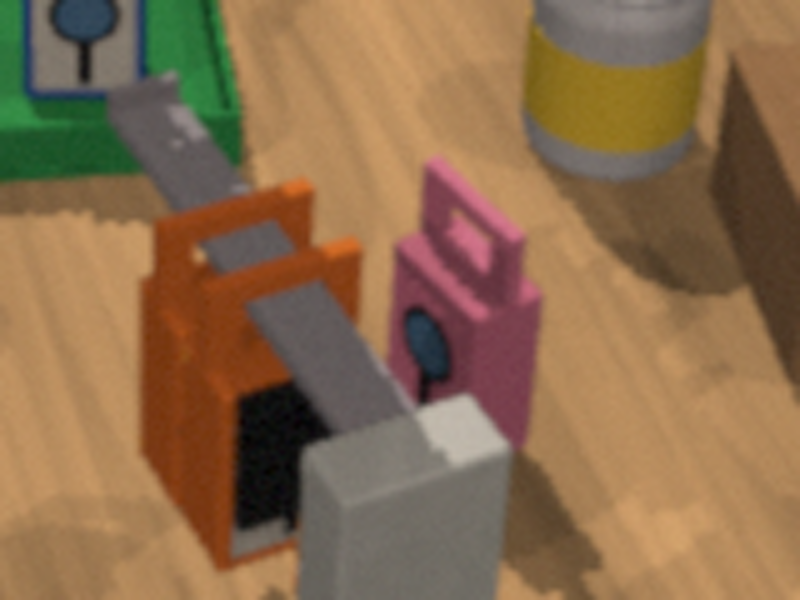

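View pics/t15d.png

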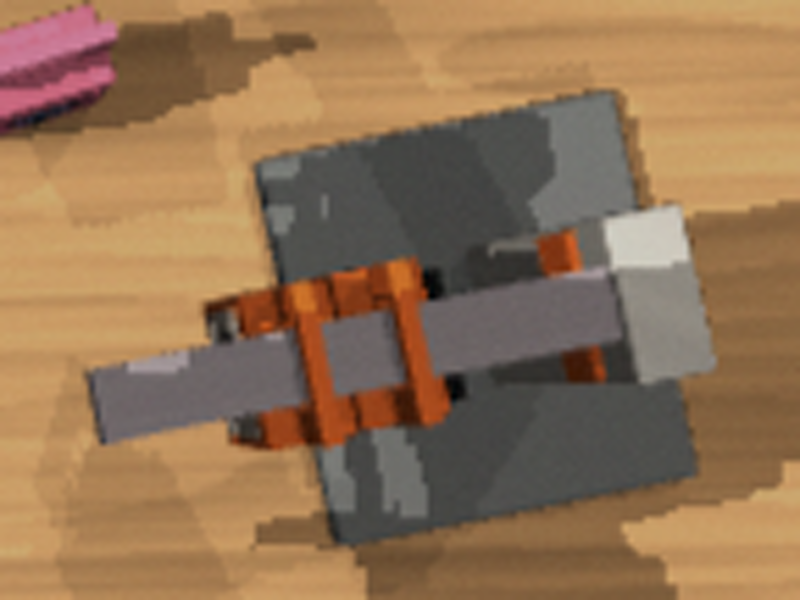

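View pics/t15.png

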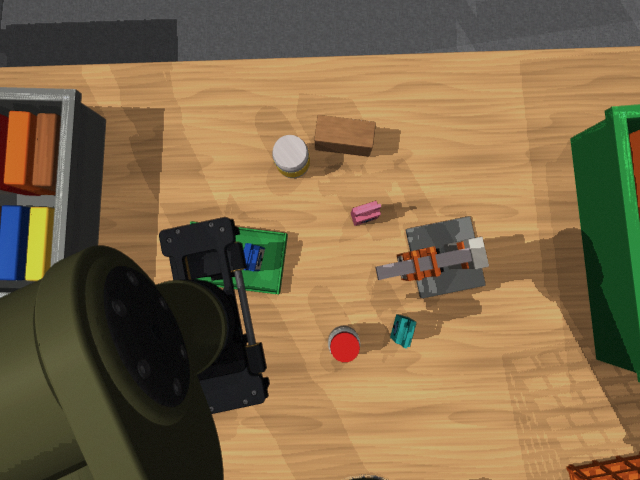

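Both packs hang straight and side by side at the pad, tabs square to the arm, with the robot clear and the bystanders unmoved. I'll let the arm settle for one call, then hand in.

```bash
python3 -m crank '{"dp":[[0,0,0],[0,0,0],[0,0,0],[0,0,0],[0,0,0],[0,0,0],[0,0,0],[0,0,0]],"delta_rot":[[0,0,0],[0,0,0],[0,0,0],[0,0,0],[0,0,0],[0,0,0],[0,0,0],[0,0,0]]}'
python3 - <<'E'
from h import *
a=np.radians(9.7);X=np.array([np.sin(a),-np.cos(a),0]);Y=np.array([np.cos(a),np.sin(a),0]);t=np.array([.5055,-.0235,0])
for n,q in (("new",[(285,290),(310,285),(325,440),(348,435)]),("first",[(388,265),(415,262),(425,422),(448,420)])):
    w=np.mean([onz("top",(360+x*.18-.4,200+y*.18-.4),.172) for x,y in q],0)-t;print(n,(w@X*1e3).round(1),(w@Y*1e3).round(1))
ctrl.close_job()
E
```

```text
time: 38.7
position: [0.4712, 0.1688, 0.3447]
tool_rot: [-3.13, -0.265, -0.0]
ft_force: [-0.0, 0.0, -0.7]
grip_width: 0.827
new 64.0 0.1
first 93.9 0.1
the job is handed in; nothing more can be done
```

The orange pack from the tray now hangs on the steel arm in front of the first pack, and I handed the job in at about 39 s (limit 67 s). No verdict was reported, so these are my own measurements.

- **Threading and pressing:** I threaded the slot over the lip without contact and slid both packs back. They met the stop with the new pack about 65.5 mm from the tip. I pressed with roughly 7 to 9 N at the wrist for over 1.5 s, then backed off and released.
- **Final position:** In the last top view the new pack is about 64 mm from the tip and the first about 94 mm. That puts them 30 mm apart, both within about 0.1 mm of the centre line.
- **Hang and surroundings:** The side view shows both packs hanging straight. The can, jar, carton and blue pack look unmoved. The robot is clear and the forces read near zero.

**Slips and disagreements:**
- **Wrong direction:** My first two moves went toward the base because I mistook the tool's radial axis. Nothing was touched, and I steered back.
- **Arm position:** The top and wrist cameras disagreed by about 2 mm on the arm's line. The first two side views differed by a similar amount on the correction, so I settled it with a close side view at the lip.
- **Stop position:** The image estimate put the stop about 12 mm closer than contact showed.
- **Force readings:** These scatter by about 1 N, so the pressing force is approximate. I never saw a clear force change when setting the pack down on the arm, so its height before release came from geometry.

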